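# Find the thread start and close the canister

## Robot

A 6-joint arm with a two-finger parallel gripper is mounted at the origin on a cart in front of the work surface, level with it; the furniture and walls round the work are solid. World frame = base frame: x ahead of the robot, y to its left, z up, the work surface at z = 0. Lengths are in mm, angles in rad, forces in N, time in s.
With the tool pointing down it reaches from about 350 to 875 mm from the base axis. Payload 4.2 kg.
Tool frame: the origin (TCP) lies midway between the tips of the shut fingers; the grasp point (between the pads) lies 19 mm behind it (arm.tcp_to_grasp is the distance from the TCP to the grasp point, in mm); z points along the fingers, y is the line along which they close (so a half turn about z gives the same grasp; the last joint's range is limited). The gripper opens to 85 mm and grips with 20 to 120 N. Pads are 22 mm wide; open, the fingers measure 114 mm over their backs; the gripper's body (76 mm by 85 mm) begins 54 mm behind the grasp point. The pads swing forward as they close: fully open they stand 13 mm farther back than shut.
Start: joints at [-0.976, 0.385, 0.008, 0, -1.194, -0.259], TCP at [205.968, -590.065, 231.312] pointing down, gripper open.
Joint ranges: [-3.14, 3.14], [-1.21, 2.06], [-1.07, 1.41], [-3.16, 2.05], [-2.99, -0.16], [-3.1, 3.1]. Speed limits (rad/s): [2.79, 2.79, 3.14, 3.14, 3.14, 3.14].

## Interface

Orientations are given as a unit quaternion [x, y, z, w].
In Python, from bench import arm gives the robot as it stands.
- The arm moves only by the tool arm_command, never from a script. Its argument "rows" is a list of rows, each a list of 2 entries, a list of its own where there are three numbers: the shift along the tool's x, y, z as a fraction of full scale, then the turn, a rotation vector about the tool's x, y, z as a fraction of full scale. In form: [[[x, y, z], [wx, wy, wz]], ...]. A call has 1 to 5 rows; each row is the pose to reach, as a shift and turn from the pose commanded when the call began, along the tool's axes at that moment, turning the shorter way round; what a row does not reach only later rows make up. Full scale, the value 1, is 0.25 m for a shift and 180 degrees for a turn. A row lasts 1/10 s, in which the tool goes at most 50 mm and 8.59 degrees, less where a joint would pass 70% of its speed; a pose out of reach is approached as far as the arm can. A call with a number of a shift or a turn outside -1 to 1 is refused whole. A call with a gripper value outside its range is refused whole. "grip" is the opening, from 0 (shut) to 1 (fully open), set as the call begins (left out, the last holds). The fingers move at their own pace and stop on an object; the grip force is fixed at half the most. Time passes only in rows, so rows that repeat a pose let the fingers close. It gives the time, the measured TCP pose, the force, the opening and the grip force at its end, in the units of the state.
- arm.read_state(): the state, without advancing time (a new reading comes with each control period).
- arm.get_image(name): name is "scene" or "top" or "wrist"; returns (picture, depth): 400x640x3 uint8, blue, green, red; 400x640 float32, mm along the optical axis (not along the pixel's ray), 0 where there is no reading.
- arm.camera_info(name): a dict with "fx", "fy", "cx", "cy" (pixels), "k1" (the pictures are not rectified: a ray, as slopes to the right and down, at radius r is drawn at 1 + k1 r^2 times it, then the intrinsics apply), "extrinsics" (4x4, takes a point from camera to world coordinates). Camera axes: x right, y down, z forward; pixel columns grow to the right and rows downward; lengths in mm; the calibration is good to about 2 mm. A picture is of the moment at which its call begins: read the wrist's pose just before it. camera_info takes no time and is no camera call; for the wrist camera it gives the pose at the moment of the call.
- arm.job_done(): hands the job in; it is judged then, once.
Trained networks look in the newest picture that a camera, given by its name, has taken for a name from the list of things; names that differ only in an ending like _2 or _b are one class to them, and where a whole thing is asked for, a point or a joint stands for the part that bears it (a point fixed in the world has none). Each returns a list of dicts, best first, with "score" (0 to 1); they miss things now and then, are a little off and sometimes report something else, mostly with a low value. They report only what shows in the picture. A call takes as long as a camera call. They do not tell look-alikes from the thing itself.
- arm.spot_in(camera, query): "position" ([column, row] in pixels, amid what is visible of it).
The state is a dict: "clock": time; "joints": joint angles; "joint_vel": joint speeds; "joint_efforts": joint torques, N m; "position": TCP position; "ee_rot": TCP orientation; "contact_force": force on the tool from outside, world axes, zero at the start; "wrist_torque": the same for the moment, N m; "gripper_width": finger opening in mm; "grasp_force": force on a finger pad.
Only numpy, scipy, OpenCV 4.12 (cv2) and the standard library are available. Lean on these libraries where they do the work, as an engineer would, in place of code of your own. Each camera call takes 0.05 s, during which the arm holds its last target. There are 200 camera calls.

## Task

Close the canister with its blue screw cap: set the cap on the mouth, turn it backward (counter-clockwise seen from above) until it drops into the start of the thread, then screw it forward (clockwise) until it is fully home, and let go. Turn and press it gently, stopping when it resists, so that the thread is never forced, and leave the other things on the bench where they are.

Things in the scene. Friction and masses are not known exactly. Their poses are not given: they have to be found in the camera images.
- canister: canister on a foot fixed to the bench, origin on the bench on its axis; foot 92x92 mm, 8 high; amber body 69 mm wide, shoulder at 54 mm; white neck 38 mm wide, thread out to 49 mm. Three equal thread starts 120 degrees apart, at an angle that is not told and has nothing to do with this yaw. Clockwise from above each third has: a thin upright stop rib, an open slot 21 degrees wide, a ridge up to the next rib
- mouth (a point): centre of the neck's flat top rim, 73 mm above the bench; z up. Height of point cap_mid above this point: 8 to 10 mm with the cap's lugs on the ridges (rising as it is turned back), 12 mm if on top of the ribs, +1.5 mm when dropped into the slots, -2.5 mm fully home
- thread (a point): on the neck's axis, 59 mm above the bench. The jar is held in rubber and twists springily, 2.5 N m per rad. A cap set down nearly always rests on the ridges: clockwise it jams on the ribs; counter-clockwise (up to 95 degrees) its lugs reach the slots, stop on the ribs, and the cap drops 8 mm if let go or lowered. Then clockwise the lugs sink under the ridges, 4 mm in 60 degrees, to a stop 63 to 75 degrees on
- cap_mid (a point): centre of the blue screw cap, half-way up (14.5 mm above its open underside); z up along its axis. It stands open side down on the bench, 59 mm in diameter, 29 mm high, 40 to 85 g. Grip it across the diameter at any yaw; the top 12 mm is solid, the skirt below is 51 mm wide inside
- cap: the same cap, origin at the centre of its underside, x toward one of its three inner lugs. These are round, 4 mm thick, 120 degrees apart, 3 mm above the underside, and reach in to a circle of 41.6 mm (1.8 mm play round the neck)
- solder_spool: spool of solder with black flanges, 49 mm wide, 38 high, standing; a bystander
- battery: black 9 V block battery, 18x26x48 mm, standing; a bystander
- tape_white: white tape roll, 61 mm wide, 19 high, lying flat; a bystander
- hex_keys: black hex key set, 30x85x20 mm; a bystander
- parts_box: small blue parts box with a white lid, 76x58x23 mm; a bystander
Things that resemble listed ones, but are neither listed nor needed, are in the scene too. Of the things shaped like the cap, the blue one is meant.

How it is judged:
By the outcome, as a careful person would: the job done as asked, in the order asked, and still so for the second after the job is handed in, with the robot touching nothing.
It also fails if it takes over 72 s, if anything falls off the work surface, if the arm or the gripper's body presses on something with over 40 N, if the wrist force passes 120 N, or if a joint passes its speed limit or range.

## Working session

There is one attempt and no reset: what is moved stays moved. The work goes in short steps, Python scripts to look and compute and a tool call to move; the robot and the scene stay as the last step left them, time stands still between calls to the robot, and variables do not carry over. Pictures are saved under pics/ and viewed, at most 10 in all, crops included, and the job is handed in when it is done.

Besides the shell and the picture viewer there is one more tool, called after "Request:" as name(argument=value, ...) on one line, values as JSON. arm_command: Moves the arm, as the interface text tells. Shift numbers are shares of 0.25 m and turn numbers shares of 180 degrees, none past 1 either way. Its arguments: {"type":"object","properties":{"rows":{"type":"array","items":{"type":"array"}},"grip":{"type":"number"}},"required":["rows"]}

```bash
mkdir -p pics; cat > h.py <<'E'
from bench import arm
import numpy as np, cv2
from scipy.spatial.transform import Rotation as R
def K(ci): return np.array([[ci['fx'],0,ci['cx']],[0,ci['fy'],ci['cy']],[0,0,1.]])
def ray(ci,px):
    p=cv2.undistortPoints(np.array([[px]],float),K(ci),np.array([ci['k1'],0,0,0,0.]))[0,0]
    # (drawn = ray*(1+k1 r^2))
    return np.array([p[0],p[1],1.])
def world(ci,px,d):
    T=np.array(ci['extrinsics']); return T[:3,:3]@(ray(ci,px)*d)+T[:3,3]
def on_plane(ci,px,z):
    T=np.array(ci['extrinsics']); v=T[:3,:3]@ray(ci,px); return T[:3,3]+v*(z-T[2,3])/v[2]
def cloud(ci,d):
    T=np.array(ci['extrinsics']); h,w=d.shape; u,v=np.meshgrid(np.arange(w),np.arange(h))
    p=cv2.undistortPoints(np.stack([u,v],-1).reshape(-1,1,2).astype(float),K(ci),np.array([ci['k1'],0,0,0,0.]))[:,0]
    P=np.c_[p,np.ones(len(p))]*d.reshape(-1,1)
    return (P@T[:3,:3].T+T[:3,3]).reshape(h,w,3)
E
python3 - <<'E'
from h import *
s=arm.read_state(); print(s)
for n in ("scene","top"):
    im,d=arm.get_image(n); cv2.imwrite(f'pics/{n}0.png',im); ci=arm.camera_info(n)
    for q in ("cap","canister"):
        for r in arm.spot_in(n,q)[:4]:
            c,w=map(int,map(round,r['position'])); print(n,q,r['score'],c,w,world(ci,r['position'],d[w,c]).round(1),im[w,c])
E
```

```text
{'clock': 0.0, 'joints': array([-9.76391996e-01,  3.85562198e-01,  6.62336785e-03, -4.91265540e-04,
       -1.19397588e+00, -2.58607653e-01]), 'joint_vel': array([ 5.32887659e-04,  1.70515426e-03,  2.54659728e-05, -2.79687146e-04,
       -1.11145299e-03,  9.49803406e-04]), 'joint_efforts': array([-9.93564172e-04, -3.92292202e+01,  1.88395000e+01,  4.18604672e+00,
       -4.76466928e-03, -1.83275603e-06]), 'position': array([ 205.78262872, -589.53962843,  230.21834922]), 'ee_rot': array([-1.67021161e-01,  9.85952716e-01,  1.05875215e-03, -2.30328043e-04]), 'contact_force': array([ 0.48702579, -0.79818939, -0.20391376]), 'wrist_torque': array([-0.04337506,  0.01948566, -0.00326862]), 'grasp_force': 0.0, 'gripper_width': 85.5123723870722}
scene cap 0.81 298 276 [ 513.7 -273.7   29.5] [253 252 251]
scene cap 0.63 357 307 [ 629.1 -332.5   -1.1] [129 153 138]
scene cap 0.59 290 236 [ 496.7 -179.5   28.6] [252 253 252]
scene canister 0.76 300 169 [521.9  -8.8  49.4] [ 16  62 117]
top cap 0.91 383 223 [ 510.5 -272.2   29.2] [252 252 251]
top cap 0.61 338 232 [ 488.5 -165.5   29.1] [252 252 251]
top canister 0.98 260 223 [507.8  11.4  71.2] [140 152 156]
```

View pics/top0.png

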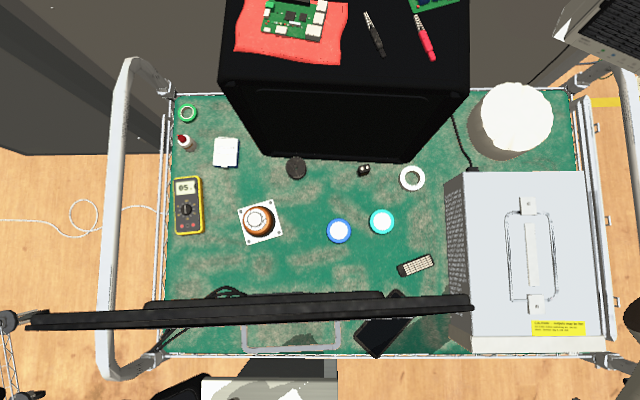

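View pics/scene0.png

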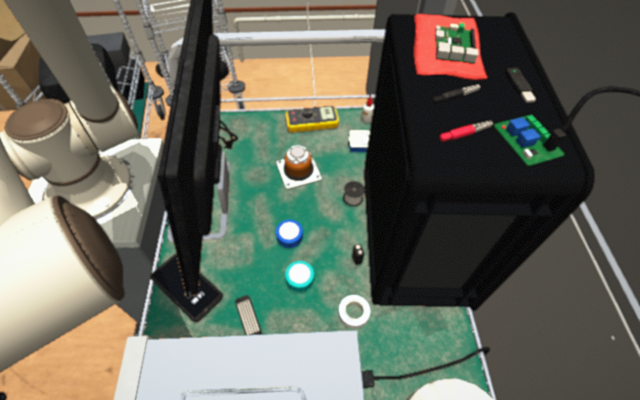

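The top view shows the blue cap at about (338,231), a cyan look-alike at (382,222) and the canister at (258,222). A monitor stands near the robot (row ~310), a PC tower behind (rows <160) and a grey box to the right. I'll measure the cap, the mouth and the obstacles.

```bash
cat > m.py <<'E'
from h import *
from scipy.optimize import least_squares
def circ(P):
    f=lambda p:np.hypot(P[:,0]-p[0],P[:,1]-p[1])-p[2]
    return least_squares(f,[*P[:,:2].mean(0),25],loss='soft_l1').x
def blob(ci,im,d,c,zr,rad):
    X=cloud(ci,d); m=(X[...,2]>zr[0])&(X[...,2]<zr[1])&(np.hypot(X[...,0]-c[0],X[...,1]-c[1])<rad)&(d>0)
    P=X[m]; 
    x,y=P[:,0],P[:,1]
    return len(P),P.mean(0).round(1),((x.min()+x.max())/2).round(1),((y.min()+y.max())/2).round(1),np.ptp(x).round(1),np.ptp(y).round(1),np.median(P[:,2]).round(1)
E
python3 - <<'E'
from m import *
for n in ("scene","top"):
    im,d=arm.get_image(n); ci=arm.camera_info(n); X=cloud(ci,d)
    print(n,'cam at',np.array(ci['extrinsics'])[:3,3].round())
    print(' cap',blob(ci,im,d,(489,-168),(24,35),45))
    print(' cyan',blob(ci,im,d,(511,-272),(24,35),45))
    print(' mouth',blob(ci,im,d,(508,11),(68,80),40))
    print(' bench',np.median(X[210:250,300:320,2]))
    # obstacles height map: 50mm cells
    xs=np.arange(150,900,50); ys=np.arange(-700,301,50)
    H=np.full((len(xs),len(ys)),-1)
    v=X[d>0]
    for i,x in enumerate(xs):
        for j,y in enumerate(ys):
            q=v[(abs(v[:,0]-x)<25)&(abs(v[:,1]-y)<25)]
            if len(q): H[i,j]=q[:,2].max()
    print('y    ',*[f'{y:4d}' for y in ys])
    for x,r in zip(xs,H): print(f'{x:4d} ',*[f'{a:4d}' for a in r])
E
```

```text
scene cam at [ 533. -602.  766.]
 cap (495, array([ 493.7, -168. ,   29. ]), np.float64(493.8), np.float64(-166.9), np.float64(55.0), np.float64(58.9), np.float64(29.1))
 cyan (592, array([ 514.4, -269.2,   29.5]), np.float64(514.7), np.float64(-267.5), np.float64(57.4), np.float64(57.3), np.float64(29.6))
 mouth (204, array([516.6,  22.1,  72. ]), np.float64(517.0), np.float64(23.7), np.float64(47.8), np.float64(49.8), np.float64(72.5))
 bench 0.008404146029988624
y     -700 -650 -600 -550 -500 -450 -400 -350 -300 -250 -200 -150 -100  -50    0   50  100  150  200  250  300
 150    -1   -1   -1   -1   -1   -1   -1   -1   -1   -1   -1    5  511  489  368  312  224    2   -1   -1   -1
 200    -1   -1   -1   -1  303   -1   -1    3    3   11    9    9  510  498  463   -1   -1   -1   -1  207  207
 250    -1   -1   -1   -1  150  151  149    4   13   13   12    9   -1   -1   -1   -1   -1   -1   -1  218  219
 300    -1   -1   -1   -1  150  150  568   12  178   79   89    9    2    2    1   -1   26   25   26   35  228
 350    -1   -1   -1  555  572  572  569   13  425  424  424  424  424  425
[... 2688 characters left out ...]
  75   74    5   33   40  229  227
 600    -1  144  145  146  145  146  143   21   23    3    3    2    2   39    2    2    2   31   32  231  228
 650     2    2   95   94   61   61   17  422  427  427  427  427  425  424    2    3   23   24   27  230  228
 700     3   94   97   96   95   26    3  423  434  433  434  429  433  431  430    2   25   25   85  230  228
 750     3   94   98   98   96   12    2  424  432  434  434  445  445  440  432    1   23   21   10  231  228
 800   309  332   97   96   95   12   -1  426  435  437  425  444  439  441  428   -1    2    2   13  227  221
 850   140  354  343   86    2   -1   -1   -1   -1   -1   -1   -1   -1   -1   -1   -1    2    2    2  211  205
```

```bash
python3 - <<'E'
from h import *
print([a for a in dir(arm) if a[0]!='_'])
s=arm.read_state(); M=R.from_quat(s['ee_rot']).as_matrix(); print(M.round(3))
for t in ([205.8,-589.5,500],[491,-167,500]):
    print((M.T@(np.array(t)-s['position'])/250).round(3))
E
```

```text
['IKError', 'camera_info', 'get_image', 'job_done', 'read_state', 'spot_in', 'tcp_to_grasp']
[[-0.944 -0.33  -0.   ]
 [-0.33   0.944  0.   ]
 [ 0.     0.    -1.   ]]
[-0.     0.002 -1.076]
[-1.634  1.222 -1.075]
```

Request:
arm_command(rows=[[[0,0,-0.2],[0,0,0]],[[0,0,-0.4],[0,0,0]],[[0,0,-0.6],[0,0,0]],[[0,0,-0.8],[0,0,0]],[[0,0,-1.0],[0,0,0]]], grip=1)

```text
clock: 0.9
position: [205.6, -589.5, 483.9]
ee_rot: [-0.167, 0.986, -0.0, 0.0]
contact_force: [1.0, -1.0, -0.3]
gripper_width: 85.3
grasp_force: 0.0
```

```bash
python3 - <<'E'
from h import *
s=arm.read_state(); M=R.from_quat(s['ee_rot']).as_matrix(); print(s['joints'],s['position'],M.round(3))
for t in ([350,-430,500],[420,-300,500],[491,-167,500]):
    print((M.T@(np.array(t)-s['position'])/250).round(3))
E
```

```text
[-9.76349740e-01  3.44835149e-01  5.58234264e-01  7.07380523e-06
 -1.78322620e+00 -2.58615799e-01] [ 205.58988906 -589.4554962   483.87637874] [[-0.944 -0.33   0.001]
 [-0.33   0.944 -0.001]
 [-0.    -0.001 -1.   ]]
[-0.756  0.412 -0.065]
[-1.191  0.81  -0.065]
[-1.635  1.219 -0.065]
```

Request:
arm_command(rows=[[[-0.15,0.08,-0.06],[0,0,0]],[[-0.3,0.16,-0.06],[0,0,0]],[[-0.45,0.24,-0.06],[0,0,0]],[[-0.6,0.33,-0.06],[0,0,0]],[[-0.75,0.41,-0.06],[0,0,0]]])

```text
clock: 1.4
position: [349.9, -429.9, 496.6]
ee_rot: [-0.167, 0.986, -0.0, 0.0]
contact_force: [0.7, -1.6, -0.9]
gripper_width: 85.6
grasp_force: 0.0
```

```bash
python3 - <<'E'
from h import *
s=arm.read_state(); M=R.from_quat(s['ee_rot']).as_matrix(); print(s['joints'],s['position'],M.round(3))
for t in ([420,-300,500],[491,-167,500]):
    print((M.T@(np.array(t)-s['position'])/250).round(3))
p=s['position'];print(np.arctan2(p[1],p[0]),np.hypot(p[0],p[1]))
E
```

```text
[-5.95291005e-01  2.08002299e-01  4.01257015e-01 -5.62240334e-05
 -1.76346695e+00 -6.39848370e-01] [ 349.87829941 -429.93240268  496.62343371] [[-0.944 -0.329  0.001]
 [-0.329  0.944 -0.   ]
 [-0.    -0.    -1.   ]]
[-0.436  0.398 -0.014]
[-0.879  0.807 -0.014]
-0.8876981764854731 554.3074014204433
```

```bash
python3 - <<'E'
from m import *
im,d=arm.get_image('top'); cv2.imwrite('pics/t1.png',im); ci=arm.camera_info('top'); X=cloud(ci,d); v=X[d>0]
im2,d2=arm.get_image('scene'); cv2.imwrite('pics/s1.png',im2); X2=cloud(arm.camera_info('scene'),d2); v2=X2[d2>0]
# monitor profile per y
for y in range(-320,280,60):
    for w in (v,v2):
        q=w[(abs(w[:,1]-y)<8)&(w[:,0]>290)&(w[:,0]<430)&(w[:,2]>380)&(w[:,2]<440)]
        if len(q): print(y,len(q),'x',q[:,0].min().round(),q[:,0].max().round(),'z',q[:,2].max().round(),end=' | ')
    print()
s=arm.read_state(); q1=s['joints'][0]; a=np.array([np.cos(q1),np.sin(q1)]); b=np.array([-a[1],a[0]])
for nm,w in (('top',v),('scene',v2)):
    w=w[w[:,2]>440]; rho=w[:,:2]@a; l=w[:,:2]@b; print(nm)
    for c in range(0,700,40):
        m=(abs(rho-c)<20)&(l>-300)&(l<200)
        if m.sum()>5: print(c,m.sum(),'lat',l[m].min().round(),l[m].max().round(),'zmax',w[m,2].max().round(),'l@zmax',l[m][w[m,2].argmax()].round())
E
```

```text
-320 94 x 358.0 385.0 z 423.0 | -320 517 x 360.0 386.0 z 425.0 | 
-260 236 x 356.0 384.0 z 423.0 | -260 237 x 363.0 384.0 z 425.0 | 
-200 238 x 353.0 381.0 z 424.0 | -200 189 x 361.0 381.0 z 424.0 | 
-140 240 x 350.0 378.0 z 423.0 | -140 155 x 358.0 378.0 z 425.0 | 
-80 233 x 348.0 375.0 z 424.0 | -80 128 x 355.0 376.0 z 424.0 | 
-20 235 x 345.0 372.0 z 423.0 | -20 111 x 352.0 373.0 z 425.0 | 
40 223 x 344.0 369.0 z 423.0 | 40 91 x 349.0 369.0 z 424.0 | 
100 223 x 341.0 366.0 z 423.0 | 100 11 x 361.0 364.0 z 402.0 | 
160 198 x 341.0 363.0 z 424.0 | 
220 210 x 334.0 361.0 z 423.0 | 
top
440 3193 lat 25.0 36.0 zmax 792.0 l@zmax 33.0
480 4184 lat -133.0 59.0 zmax 794.0 l@zmax 54.0
520 3494 lat -130.0 64.0 zmax 794.0 l@zmax 61.0
560 9 lat 62.0 63.0 zmax 775.0 l@zmax 63.0
scene
40 13 lat 75.0 76.0 zmax 448.0 l@zmax 75.0
80 200 lat 75.0 115.0 zmax 451.0 l@zmax 81.0
480 1370 lat -141.0 -103.0 zmax 583.0 l@zmax -112.0
520 1233 lat -151.0 -120.0 zmax 607.0 l@zmax -150.0
560 8080 lat -204.0 -122.0 zmax 666.0 l@zmax -127.0
600 3548 lat -211.0 -178.0 zmax 616.0 l@zmax -185.0
```

View pics/t1.png

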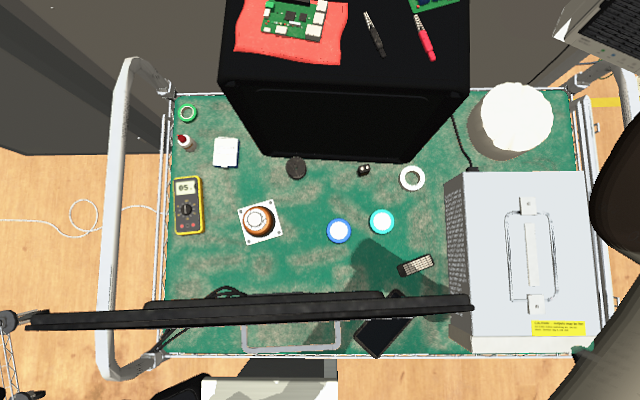

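View pics/s1.png

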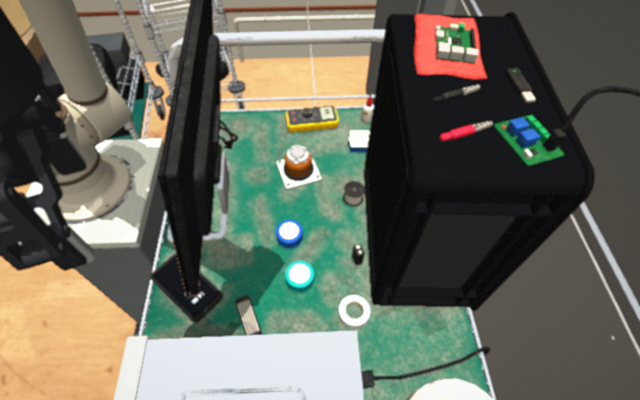

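The top and scene views show the objects unmoved: cap (338,231), canister (258,222). The arm, at the right edge, isn't in view enough to judge its clearance over the monitor, so I'll move on at height and measure the forearm.

Request:
arm_command(rows=[[[-0.1,0.1,0],[0,0,0]],[[-0.2,0.2,0],[0,0,0]],[[-0.3,0.3,0],[0,0,0]],[[-0.43,0.4,0],[0,0,0]]])

```text
clock: 1.9
position: [417.4, -301.0, 496.9]
ee_rot: [-0.166, 0.986, -0.0, 0.0]
contact_force: [0.5, -0.5, -0.4]
gripper_width: 85.2
grasp_force: 0.0
```

```bash
python3 - <<'E'
from m import *
s=arm.read_state(); print(s['joints'].round(3),s['position'].round(1))
q1=s['joints'][0]; a=np.array([np.cos(q1),np.sin(q1)]); b=np.array([-a[1],a[0]])
ims=[]
for n in ('top','scene'):
    im,d=arm.get_image(n); ims.append(im); X=cloud(arm.camera_info(n),d); w=X[(d>0)&(X[...,2]>435)]
    rho=w[:,:2]@a; l=w[:,:2]@b; print(n)
    for c in range(0,700,30):
        m=(abs(rho-c)<15)&(l>-350)&(l<250)
        if m.sum()>5:
            print(c,[(int(k),int(w[m&(abs(l-k)<10),2].max())) for k in range(-240,200,20) if (m&(abs(l-k)<10)).sum()>3])
cv2.imwrite('pics/ts2.png',cv2.resize(np.vstack(ims),(480,600)))
E
```

```text
[-0.309  0.131  0.307  0.    -1.746 -0.928] [ 417.4 -301.   496.9]
top
390 [(40, 798)]
420 [(-40, 810), (-20, 823), (0, 824), (20, 821), (40, 805)]
450 [(-80, 817), (-60, 833), (-40, 834), (-20, 830), (0, 832), (20, 829), (40, 830), (60, 829)]
480 [(-60, 837), (-40, 839), (-20, 836), (0, 837), (20, 836), (40, 836), (60, 836)]
510 [(-60, 829), (-40, 838), (-20, 836), (0, 835), (20, 835), (40, 835), (60, 834)]
540 [(-60, 819), (-40, 819)]
scene
480 [(-200, 629), (-180, 605), (-160, 604), (-140, 602), (-120, 531)]
510 [(-220, 615), (-200, 630), (-180, 629), (-160, 605), (-140, 603)]
540 [(-220, 613), (-200, 615), (-180, 580)]
```

View pics/ts2.png

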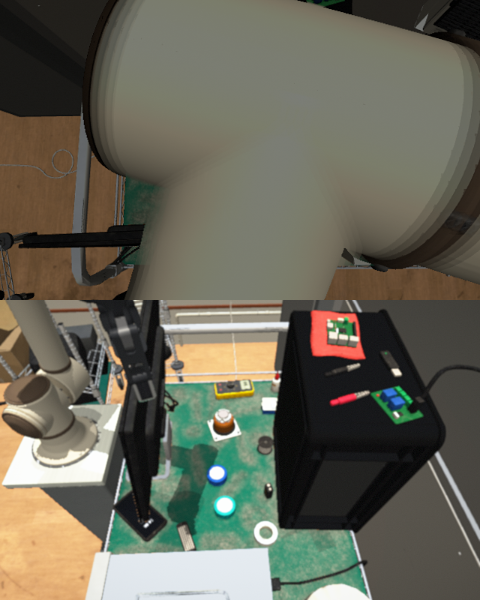

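The top half shows the forearm and wrist cylinder directly over the bench (radius about 58 mm, top at z 838). The scene half shows the gripper above the monitor's end. Reaching down vertically would drive the forearm into the monitor's top edge, so I'll model the arm and search for clear tilted poses.

```bash
cat > kin.py <<'E'
from h import *
from scipy.optimize import least_squares
L2,LF,OFF,D,Hs=567.,421.5,160.,283.,144.
LO=np.array([-3.14,-1.21,-1.07,-3.16,-2.99,-3.1]);HI=np.array([3.14,2.06,1.41,2.05,-.16,3.1])
Z=np.array([0,0,1.])
def fk(q,par=None):
    l2,lf,off,dd,hs=(L2,LF,OFF,D,Hs) if par is None else par
    f=np.array([np.cos(q[0]),np.sin(q[0]),0]); b=np.array([-f[1],f[0],0])
    S=hs*Z; E=S+l2*(np.sin(q[1])*f+np.cos(q[1])*Z); p=q[2]-q[1]
    d=np.cos(p)*f+np.sin(p)*Z; W=E+lf*d
    b4=R.from_rotvec(d*q[3]).apply(b)          # sign of q4 to be confirmed
    t=R.from_rotvec(-b4*q[4]).apply(d)         # q5<0 bends down
    x=R.from_rotvec(-t*q[5]).apply(-b4); A=W-off*b4; T=A+dd*t
    return dict(S=S,E=E,W=W,A=A,T=T,b4=b4,M=np.c_[x,np.cross(t,x),t])
def ik(T,M,q0):
    f=lambda q:np.r_[(lambda k:np.r_[(k['T']-T)/100,(R.from_matrix(k['M'].T@M)).as_rotvec()])(fk(q))]
    r=least_squares(f,np.clip(q0,LO+.01,HI-.01),bounds=(LO,HI)); return r.x,np.abs(r.fun).max()
MON=(np.array([[385,-325],[360,265]]),424.) # back-top edge
def segpts(a,b,n=25): return a+(b-a)*np.linspace(0,1,n)[:,None]
def boxd(P,lo,hi): return np.linalg.norm(np.maximum(np.maximum(lo-P,P-hi),0),axis=1).min()
th=np.arctan2(-24,-0+560); c=np.array([371.,-30,0])
def clr(k,tow=(632,-375,-15,435)):
    # monitor as rotated box thickness 28
    a=np.array([361-385,265+325.]);a/=np.linalg.norm(a); n=np.array([a[1],-a[0]])
    def loc(P): q=P[:,:2]-np.array([385,-325]); return np.c_[q@n,q@a,P[:,2]]
    segs=[segpts(k['E'],k['W']),segpts(k['W']+60*k['b4'],k['A']),segpts(k['A'],k['T']-170*k['M'][:,2]),segpts(k['T']-165*k['M'][:,2],k['T']-75*k['M'][:,2])]
    o=[]
    for P,r in zip(segs,(58,58,50,50)):
        o+=[boxd(loc(P),[-30,0,0],[0,590,424.])-r, boxd(P,[tow[0],tow[1],0],[900,tow[2],tow[3]])-r]
    return np.array(o)
E
python3 - <<'E'
from kin import *
s=arm.read_state(); k=fk(s['joints']); print(k['T'].round(1),s['position'].round(1)); print((k['M'].T@R.from_quat(s['ee_rot']).as_matrix()).round(2))
for q,p in (([-.9764,.3856,.0066,0,-1.194,-.2586],[205.8,-589.5,230.2]),([-.9764,.34484,.55823,0,-1.78323,-.2586],[205.6,-589.5,483.9]),([-.5953,.208,.40126,0,-1.76347,-.63985],[349.9,-429.9,496.6])): print((fk(q)['T']-p).round(1))
# study: tilt alpha toward azimuth phi (top of tool leans to phi)
for nm,T in (('cap',[492,-167,2]),('can hi',[517,24,70]),('can lo',[517,24,58])):
    for al in (0,8,12,16,20,25,30):
        out=[]
        for ph in range(-90,91,30):
            lean=R.from_rotvec(np.deg2rad(al)*np.array([-np.sin(np.deg2rad(ph)),np.cos(np.deg2rad(ph)),0]))
            M=lean.as_matrix()@np.array([[0,-1,0],[-1,0,0],[0,0,-1.]])
            q,e=ik(np.array(T,float),M,[0,.45,-.5,0,-.7,0]); c=clr(fk(q))
            out.append(f'{ph}:{c.min():.0f}({c.argmin()}){"" if e<.01 else "X"}')
        print(nm,al,out)
E
```

```text
[ 419.  -299.7  496.7] [ 419.3 -299.   496.3]
[[ 1.  0. -0.]
 [-0.  1.  0.]
 [ 0. -0.  1.]]
[ 0.  -0.7  0.2]
[ 0.  -0.4 -0. ]
[-0.  -0.3  0.1]
cap 0 ['-90:-27(0)', '-60:-27(0)', '-30:-27(0)', '0:-27(0)', '30:-27(0)', '60:-27(0)', '90:-27(0)']
cap 8 ['-90:-3(0)', '-60:2(0)', '-30:1(0)', '0:-6(0)', '30:-20(0)', '60:-40(0)', '90:-58(0)']
cap 12 ['-90:1(3)', '-60:-10(3)', '-30:0(3)', '0:4(0)', '30:-15(0)', '60:-45(0)', '90:-58(0)']
cap 16 ['-90:-16(3)', '-60:-32(3)', '-30:-24(3)', '0:3(3)', '30:-9(0)', '60:-46(0)', '90:-58(0)']
cap 20 ['-90:-31(3)', '-60:-52(3)', '-30:-47(3)', '0:-16(3)', '30:-4(0)', '60:-46(0)', '90:-58(0)']
cap 25 ['-90:-46(3)', '-60:-58(3)', '-30:-58(1)', '0:-39(3)', '30:-22(3)', '60:-46(0)', '90:-58(0)']
cap 30 ['-90:-57(3)', '-60:-58(1)', '-30:-58(1)', '0:-58(3)', '30:-41(3)', '60:-43(0)', '90:-58(2)']
can hi 0 ['-90:-30(0)', '-60:-30(0)', '-30:-30(0)', '0:-30(0)', '30:-30(0)', '60:-30(0)', '90:-30(0)']
can hi 8 ['-90:-2(0)', '-60:7(0)', '-30:9(0)', '0:2(0)', '30:-13(0)', '60:-33(0)', '90:-52(0)']
can hi 12 ['-90:10(0)', '-60:22(0)', '-30:7(3)', '0:10(3)', '30:-6(0)
[... 428 characters left out ...]
]
can lo 0 ['-90:-34(0)', '-60:-34(0)', '-30:-34(0)', '0:-34(0)', '30:-34(0)', '60:-34(0)', '90:-34(0)']
can lo 8 ['-90:-6(0)', '-60:4(0)', '-30:5(0)', '0:-3(0)', '30:-17(0)', '60:-38(0)', '90:-58(0)']
can lo 12 ['-90:6(0)', '-60:18(0)', '-30:7(3)', '0:10(0)', '30:-9(0)', '60:-38(0)', '90:-58(0)']
can lo 16 ['-90:17(0)', '-60:17(3)', '-30:-11(3)', '0:-4(3)', '30:-3(0)', '60:-38(0)', '90:-58(0)']
can lo 20 ['-90:26(0)', '-60:4(3)', '-30:-27(3)', '0:-15(3)', '30:3(0)', '60:-36(0)', '90:-58(0)']
can lo 25 ['-90:26(3)', '-60:-15(3)', '-30:-47(3)', '0:-19(3)', '30:10(0)', '60:-36(0)', '90:-58(0)']
can lo 30 ['-90:2(1)', '-60:-37(3)', '-30:-58(3)', '0:-19(3)', '30:15(0)', '60:-35(0)', '90:-58(0)']
```

```bash
cat >> kin.py <<'E'
def cyl(a,b,r,n=12,m=20):
    d=b-a; d=d/np.linalg.norm(d); u=np.cross(d,[.3,.5,.81]);u/=np.linalg.norm(u);v=np.cross(d,u)
    ang=np.linspace(0,2*np.pi,m,endpoint=False); ring=r*(np.cos(ang)[:,None]*u+np.sin(ang)[:,None]*v)
    return np.concatenate([a+(b-a)*s+ring for s in np.linspace(0,1,n)]+[a+.5*ring,b+.5*ring,[a],[b]])
def sd(P,lo,hi):
    q=np.maximum(lo-P,P-hi); return (np.linalg.norm(np.maximum(q,0),axis=1)+np.minimum(q.max(1),0)).min()
def clr(k,tow=(632,-375,-15,435),full=False):
    a=np.array([361-385,265+325.]);a/=np.linalg.norm(a); n=np.array([a[1],-a[0]])
    loc=lambda P:np.c_[(P[:,:2]-np.array([385,-325]))@n,(P[:,:2]-np.array([385,-325]))@a,P[:,2]]
    E,W,A,T,b,t=k['E'],k['W'],k['A'],k['T'],k['b4'],k['M'][:,2]
    parts=[cyl(E,W,58),cyl(W+66*b,W-105*b,58),cyl(A-58*t,A+70*t,55),cyl(A+70*t,T-73*t,50)]
    o=[]
    for P in parts: o+=[sd(loc(P),np.array([-30,0,0]),np.array([0,590,424.])),sd(P,np.array([tow[0],tow[1],0]),np.array([900,tow[2],tow[3]])),P[:,2].min()]
    return np.array(o)
def leanM(al,ph,yaw):
    "top of tool leans al deg toward azimuth ph; closing line y at azimuth yaw (deg) before leaning"
    al,ph,yaw=np.deg2rad([al,ph,yaw]); y=np.array([np.cos(yaw),np.sin(yaw),0]); z=np.array([0,0,-1.])
    return R.from_rotvec(al*np.array([-np.sin(ph),np.cos(ph),0])).as_matrix()@np.c_[np.cross(y,z),y,z]
E
python3 - <<'E'
from kin import *
im,d=arm.get_image('scene'); X=cloud(arm.camera_info('scene'),d); v=X[d>0]
for y in range(-360,30,40):
  for z0,z1 in ((60,130),(200,260),(330,400),(405,440)):
    q=v[(abs(v[:,1]-y)<15)&(v[:,2]>z0)&(v[:,2]<z1)&(v[:,0]>560)&(v[:,0]<720)]
    if len(q)>3: print((y,z0,q[:,0].min().round(),),end=' ')
  print()
q=v[(v[:,0]>600)&(v[:,2]>380)&(v[:,1]<100)]; print('tower y',np.percentile(q[:,1],[0,1,99,100]).round())
for nm,T in (('cap',[492,-167,4]),('can',[517,24,58])):
    for al in (0,8,12,16,20,25,30,40):
        out=[]
        for ph in range(-180,31,30):
            best=None
            M=leanM(al,ph,ph+90 if ph>-90 else ph-90)
            q,e=ik(np.array(T,float),M,[0,.45,-.5,0,-.7,0]); c=clr(fk(q)); 
            out.append(f'{ph}:{c.min():.0f}({c.argmin()}){"" if e<.01 else "X"}')
        print(nm,al,out)
E
```

```text
(-320, 60, np.float64(655.0)) (-320, 200, np.float64(655.0)) (-320, 330, np.float64(655.0)) (-320, 405, np.float64(656.0)) 
(-280, 60, np.float64(664.0)) (-280, 200, np.float64(664.0)) (-280, 330, np.float64(664.0)) (-280, 405, np.float64(658.0)) 
(-240, 60, np.float64(667.0)) (-240, 200, np.float64(666.0)) (-240, 330, np.float64(666.0)) (-240, 405, np.float64(661.0)) 
(-200, 60, np.float64(669.0)) (-200, 200, np.float64(669.0)) (-200, 330, np.float64(669.0)) (-200, 405, np.float64(664.0)) 
(-160, 60, np.float64(672.0)) (-160, 200, np.float64(672.0)) (-160, 330, np.float64(672.0)) (-160, 405, np.float64(667.0)) 
(-120, 60, np.float64(675.0)) (-120, 200, np.float64(675.0)) (-120, 330, np.float64(675.0)) (-120, 405, np.float64(669.0)) 
(-80, 60, np.float64(677.0)) (-80, 200, np.float64(677.0)) (-80, 330, np.float64(678.0)) (-80, 405, np.float64(672.0)) 
(-40, 60, np.float64(680.0)) (-40, 200, np.float64(680.0)) (-40, 330, np.float64(681.0)) (-40, 405, np.float64(675.0)) 
(0, 60, np.float64(678.0)) (0, 200, np.float64(679.0)) (0, 330, np.float64(679.0)) (0, 405, np.float64(678.0)) 
towe
[... 1187 characters left out ...]
0)']
can 12 ['-180:-15(3)', '-150:-13(3)', '-120:-10(0)', '-90:11(0)', '-60:22(0)', '-30:1(7)', '0:10(7)', '30:0(0)']
can 16 ['-180:-15(0)', '-150:-15(0)', '-120:-4(0)', '-90:17(0)', '-60:14(7)', '-30:-16(7)', '0:-4(7)', '30:5(0)']
can 20 ['-180:-15(3)X', '-150:-15(3)', '-120:4(0)', '-90:27(0)', '-60:3(7)', '-30:-34(7)', '0:-13(7)', '30:6(0)']
can 25 ['-180:-15(3)X', '-150:-15(0)', '-120:13(0)', '-90:27(4)', '-60:-11(4)', '-30:-50(7)', '0:-15(7)', '30:14(0)']
can 30 ['-180:-15(6)X', '-150:-15(6)', '-120:2(6)', '-90:4(4)', '-60:-28(4)', '-30:-72(7)', '0:-16(7)', '30:18(0)']
can 40 ['-180:-15(6)X', '-150:-15(9)', '-120:-14(6)', '-90:-40(4)', '-60:-61(4)', '-30:-102(7)', '0:-16(7)', '30:27(0)']
```

```bash
cat >> kin.py <<'E'
def clr(k):
    a=np.array([361-385,265+325.]);a/=np.linalg.norm(a); n=np.array([a[1],-a[0]])
    loc=lambda P:np.c_[(P[:,:2]-np.array([385,-325]))@n,(P[:,:2]-np.array([385,-325]))@a,P[:,2]]
    E,W,A,T,b,t=k['E'],k['W'],k['A'],k['T'],k['b4'],k['M'][:,2]
    lo,hi=np.array([-30,0,0]),np.array([0,590,424.]); o=[]
    for P,r in ((segpts(E,W,80),58),(segpts(W+8*b,W-105*b,40),58),(segpts(A-10*t,A+70*t,20),55),(segpts(A+70*t,T-73*t,20),50)):
        o.append(boxd(loc(P),lo,hi)-r)
    def tow(P): Q=P.copy(); Q[:,0]-=.075*(P[:,1]+320); return sd(Q,np.array([653,-375,0]),np.array([900,45,440]))
    parts=[cyl(E,W,58),cyl(W+66*b,W-105*b,58),cyl(A-58*t,A+70*t,55),cyl(A+70*t,T-73*t,50)]
    return np.array(o+[tow(P) for P in parts]+[min(P[:,2].min() for P in parts)])
E
python3 - <<'E'
from kin import *
for nm,T in (('cap',[492,-167,4]),('can',[517,24,58])):
    for al in (8,12,16,20,25,30):
        out=[]
        for ph in range(-150,61,15):
            M=leanM(al,ph,ph+90)
            b=(-99,)
            for q60 in (-1.5,0,1.5):
                q,e=ik(np.array(T,float),M,[0,.45,-.5,0,-.7,q60]); c=clr(fk(q))
                if e<.01 and c.min()>b[0]: b=(c.min(),c.argmin(),q[5])
            out.append(f'{ph}:{b[0]:.0f}({b[1]},{b[2]:.1f})' if len(b)>1 else f'{ph}:--')
        print(nm,al,*out)
E
```

```text
cap 8 -150:-30(0,2.3) -135:-21(0,2.6) -120:-14(0,2.9) -105:-7(0,-3.1) -90:-3(0,-2.9) -75:0(0,-2.6) -60:2(0,-2.4) -45:3(0,-2.2) -30:2(0,-2.0) -15:-1(0,-1.8) 0:-6(0,-1.6) 15:-12(0,-1.4) 30:-20(0,-1.2) 45:-30(0,-1.0) 60:-41(0,-0.8)
cap 12 -150:-28(0,2.4) -135:-17(0,2.7) -120:-8(0,3.0) -105:-0(0,-3.0) -90:6(0,-2.8) -75:10(0,-2.5) -60:13(0,-2.3) -45:14(0,-2.1) -30:13(0,-1.9) -15:9(0,-1.7) 0:4(0,-1.6) 15:-4(0,-1.4) 30:-15(0,-1.2) 45:-29(0,-1.0) 60:-45(0,-0.9)
cap 16 -150:-26(0,2.6) -135:-13(0,2.9) -120:-- -105:5(0,-2.9) -90:12(0,-2.7) -75:17(5,-2.5) -60:11(5,-2.3) -45:12(5,-2.1) -30:18(5,-1.9) -15:19(0,-1.7) 0:13(0,-1.6) 15:3(0,-1.4) 30:-10(0,-1.2) 45:-26(0,-1.1) 60:-47(0,-1.0)
cap 20 -150:-30(2,2.7) -135:-15(2,3.0) -120:-1(0,-3.0) -105:8(0,-2.8) -90:12(5,-2.6) -75:-2(5,-2.4) -60:-10(5,-2.2) -45:-11(5,-2.1) -30:-5(5,-1.9) -15:6(6,-1.7) 0:4(6,-1.6) 15:10(6,-1.4) 30:-4(0,-1.3) 45:-23(0,-1.1) 60:-48(0,-1.0)
cap 25 -150:-51(2,3.0) -135:-33(2,-3.1) -120:-8(2,-2.9) -105:10(0,-2.7) -90:-4(5,-2.5) -75:-21(5,-2.4) -60:-33(5,-2.2) -45:-37(5,-2.0) -30:-32(5,-1.9) -15:-19(6,-1.7) 0:-21(6,-1.6) 15:-14(
[... 965 characters left out ...]
60:-38(0,-1.1)
can 20 -150:-58(0,2.0) -135:-27(0,2.5) -120:-3(0,2.8) -105:14(0,3.1) -90:26(0,-3.0) -75:34(0,-2.7) -60:39(0,-2.5) -45:20(6,-2.4) -30:4(6,-2.2) -15:-5(6,-2.0) 0:-7(6,-1.8) 15:1(6,-1.6) 30:3(0,-1.5) 45:-15(0,-1.3) 60:-38(0,-1.2)
can 25 -150:-58(0,2.2) -135:-18(0,2.7) -120:6(0,3.0) -105:22(0,-3.1) -90:34(0,-2.9) -75:36(5,-2.7) -60:21(5,-2.5) -45:0(6,-2.3) -30:-19(6,-2.1) -15:-30(6,-2.0) 0:-31(6,-1.8) 15:-14(6,-1.6) 30:10(0,-1.5) 45:-11(0,-1.3) 60:-37(0,-1.2)
can 30 -150:-43(0,2.5) -135:-17(2,2.9) -120:-- -105:27(0,-2.9) -90:24(5,-2.8) -75:7(5,-2.6) -60:-3(5,-2.4) -45:-19(6,-2.3) -30:-41(6,-2.1) -15:-54(6,-1.9) 0:-49(6,-1.8) 15:-23(6,-1.6) 30:9(6,-1.5) 45:-7(0,-1.3) 60:-35(0,-1.2)
```

```bash
cat > plan.py <<'E'
from kin import *
G=23.8
def pose(g,al,ph):
    M=leanM(al,ph,ph-90); return np.array(g,float)+G*M[:,2],M
def plan(targets,step_mm=45,step_deg=8.,start=None):
    "targets: (grasp point,al,ph). prints rows by call"
    s=arm.read_state(); q=s['joints'].copy(); T,M=(s['position'],R.from_quat(s['ee_rot']).as_matrix()) if start is None else start
    print('now G',(T-G*M[:,2]).round(1),'q6 %.2f'%q[5],'F',s['contact_force'].round(1),'tq',s['wrist_torque'].round(2),'w %.1f'%s['gripper_width'])
    P=[]; a0=M[:,2]
    cur=None
    al0=np.rad2deg(np.arccos(np.clip(-M[2,2],-1,1)))
    for t in targets:
        T1,M1=pose(*t); T0,M0=(T,M) if not P else P[-1]
        rv=R.from_matrix(M0.T@M1).as_rotvec(); g0=T0-G*M0[:,2]; g1=np.array(t[0],float)
        n=max(1,int(np.ceil(max(np.linalg.norm(T1-T0)/step_mm,np.rad2deg(np.linalg.norm(rv))/step_deg))))
        for i in range(1,n+1):
            if len(t)>3 and t[3]=='arc':  # turn about vertical through g
                w=R.from_matrix(M1@M0.T).as_rotvec(); Mi=R.from_rotvec(w*i/n).as_matrix()@M0
            else: Mi=M0@R.from_rotvec(rv*i/n).as_matrix()
            P.append((g0+(g1-g0)*i/n+G*Mi[:,2],Mi))
    for i in range(0,len(P),5):
        T0,M0=(T,M) if i==0 else P[i-1]; rows=[]; cs=[]
        for Ti,Mi in P[i:i+5]:
            rows.append([[float(x) for x in (M0.T@(Ti-T0)/250).round(3)+0.],[float(x) for x in (R.from_matrix(M0.T@Mi).as_rotvec()/np.pi).round(3)+0.]])
            q,e=ik(Ti,Mi,q); c=clr(fk(q)); cs.append(f'{c.min():.0f}/{c.argmin()}'+('' if e<.01 else 'X'))
        print(rows,'clr',*cs,'q456',q[3:].round(2))
    return P
E
python3 - <<'E'
from plan import *
arm.get_image('wrist')
plan([([470,-215,470],10,-60),([492.6,-166.5,330],16,-75),([492.6,-166.5,23.5],16,-75)])
E
```

```text
now G [ 418.  -301.3  520.2] q6 -0.92 F [-0.4  0.3 -0.7] tq [-0.01  0.04 -0.  ] w 85.5
[[[-0.025, 0.021, 0.015], [-0.004, -0.003, -0.043]], [[-0.049, 0.042, 0.031], [-0.008, -0.006, -0.086]], [[-0.074, 0.063, 0.046], [-0.011, -0.009, -0.129]], [[-0.098, 0.084, 0.062], [-0.015, -0.012, -0.172]], [[-0.122, 0.105, 0.077], [-0.019, -0.016, -0.215]]] clr 97/3 94/3 92/3 89/3 87/3 q456 [ 0.07 -1.75 -0.3 ]
[[[-0.031, 0.001, 0.017], [-0.004, -0.003, -0.043]], [[-0.061, 0.002, 0.035], [-0.008, -0.006, -0.086]], [[-0.092, 0.003, 0.052], [-0.011, -0.009, -0.129]], [[-0.122, 0.005, 0.07], [-0.015, -0.012, -0.172]], [[-0.152, 0.006, 0.087], [-0.019, -0.016, -0.215]]] clr 86/3 84/3 83/3 83/3 82/3 q456 [ 0.12 -1.77  0.32]
[[[-0.023, -0.018, 0.018], [-0.004, -0.003, -0.043]], [[-0.046, -0.036, 0.036], [-0.008, -0.006, -0.086]], [[-0.069, -0.055, 0.054], [-0.011, -0.009, -0.129]], [[-0.097, -0.087, 0.198], [-0.009, -0.018, -0.108]], [[-0.126, -0.12, 0.342], [-0.006, -0.027, -0.088]]] clr 82/3 82/3 83/3 66/3 58/3 q456 [ 0.19 -1.65  0.56]
[[[-0.006, -0.04, 0.145], [0.005, -0.008, 0.02]], [[-0.012, -0.081, 0.289], [0.009, -0.017, 0.041]], [[0.027, -0.08, 0.46], [0.009, -0.017, 0.041]], [[0.067, -0.08, 0.63], [0.009, -0.017, 0.041]], [[0.106, -0.079, 0.801], [0.009, -0.017, 0.041]]] clr 61/3 67/3 67/3 67/3 62/5 q456 [ 0.27 -1.22  0.53]
[[[0.048, 0.0, 0.168], [0.0, 0.0, 0.0]], [[0.097, 0.0, 0.337], [0.0, 0.0, 0.0]], [[0.145, 0.0, 0.505], [0.0, 0.0, 0.0]], [[0.193, 0.0, 0.673], [0.0, 0.0, 0.0]]] clr 41/5 34/5 25/0 16/0 q456 [ 0.34 -0.87  0.66]
```

Request:
arm_command(rows=[[[-0.025,0.021,0.015],[-0.004,-0.003,-0.043]],[[-0.049,0.042,0.031],[-0.008,-0.006,-0.086]],[[-0.074,0.063,0.046],[-0.011,-0.009,-0.129]],[[-0.098,0.084,0.062],[-0.015,-0.012,-0.172]],[[-0.122,0.105,0.077],[-0.019,-0.016,-0.215]]])

```text
clock: 2.6
position: [437.4, -267.9, 476.9]
ee_rot: [-0.486, 0.873, 0.033, 0.02]
contact_force: [1.0, -0.0, 0.1]
gripper_width: 85.1
grasp_force: 0.0
```

Request:
arm_command(rows=[[[-0.031,0.001,0.017],[-0.004,-0.003,-0.043]],[[-0.061,0.002,0.035],[-0.008,-0.006,-0.086]],[[-0.092,0.003,0.052],[-0.011,-0.009,-0.129]],[[-0.122,0.005,0.07],[-0.015,-0.012,-0.172]],[[-0.152,0.006,0.087],[-0.019,-0.016,-0.215]]])

```text
clock: 3.1
position: [456.4, -233.4, 457.8]
ee_rot: [0.747, -0.661, -0.062, -0.037]
contact_force: [0.1, -0.4, 0.4]
gripper_width: 85.4
grasp_force: 0.0
```

Request:
arm_command(rows=[[[-0.023,-0.018,0.018],[-0.004,-0.003,-0.043]],[[-0.046,-0.036,0.036],[-0.008,-0.006,-0.086]],[[-0.069,-0.055,0.054],[-0.011,-0.009,-0.129]],[[-0.097,-0.087,0.198],[-0.009,-0.018,-0.108]],[[-0.126,-0.12,0.342],[-0.006,-0.027,-0.088]]])

```text
clock: 3.6
position: [479.4, -186.9, 376.5]
ee_rot: [0.826, -0.552, -0.093, -0.067]
contact_force: [0.9, -0.2, -0.2]
gripper_width: 85.6
grasp_force: 0.0
```

```bash
python3 - <<'E'
from plan import *
s=arm.read_state(); k=fk(s['joints']); print('model err',(k['T']-s['position']).round(1), np.rad2deg(R.from_matrix(k['M'].T@R.from_quat(s['ee_rot']).as_matrix()).magnitude()), s['joints'].round(2))
im,d=arm.get_image('wrist'); cv2.imwrite('pics/w1.png',im); ci=arm.camera_info('wrist')
for q in ('cap','canister'):
    for r in arm.spot_in('wrist',q)[:3]: print(q,r)
import m
print('cap',m.blob(ci,im,d,(492,-167),(24,35),45)); 
try: print('mouth',m.blob(ci,im,d,(517,24),(68,80),40))
except Exception as e: print(e)
plan([([492.6,-166.5,130],16,-75),([492.6,-166.5,23.5],16,-75)])
E
```

```text
model err [ -16.2 -112.6   62.5] 22.62424416333073 [-0.18  0.21  0.18 -0.2  -1.65  0.57]
cap {'position': [316.5, 46.5], 'score': 0.87}
cap {'position': [303.5, 113.4], 'score': 0.58}
canister {'position': [258.6, 198.5], 'score': 0.74}
canister {'position': [226.6, 40.4], 'score': 0.35}
cap (13, array([ 487.5, -165.8,   24.1]), np.float64(486.8), np.float64(-167.4), np.float64(20.5), np.float64(23.1), np.float64(24.1))
mouth (21, array([512.1,  27.2,  68.5]), np.float64(511.1), np.float64(28.2), np.float64(28.3), np.float64(28.9), np.float64(68.3))
now G [ 480.4 -192.2  398.6] q6 0.57 F [-0.4 -0.4  1.2] tq [-0.45 -0.17  0.05] w 85.4
[[[0.028, -0.015, 0.177], [0.002, -0.002, 0.007]], [[0.056, -0.029, 0.354], [0.004, -0.005, 0.014]], [[0.084, -0.044, 0.531], [0.005, -0.007, 0.021]], [[0.113, -0.058, 0.709], [0.007, -0.01, 0.027]], [[0.141, -0.073, 0.886], [0.009, -0.012, 0.034]]] clr 57/3 59/3 61/3 63/3 51/5 q456 [ 0.27 -1.17  0.56]
[[[0.034, -0.013, 0.176], [0.002, -0.002, 0.007]], [[0.072, -0.013, 0.313], [0.002, -0.002, 0.007]], [[0.11, -0.013, 0.45], [0.002, -0.002, 0.007]], [[0.148, -0.013, 0.587], [0.002, -0.002, 0.007]]] clr 37/5 31/5 23/0 16/0 q456 [ 0.34 -0.87  0.66]
```

View pics/w1.png

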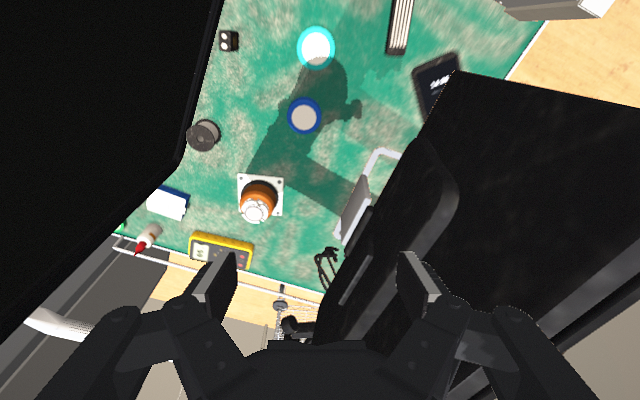

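The wrist view shows the blue cap at (303,115), the cyan one at (316,47), the canister at (257,200), and the monitor to the right. My model had joint 4's sign wrong; I'll fix that and go down.

Request:
arm_command(rows=[[[0.028,-0.015,0.177],[0.002,-0.002,0.007]],[[0.056,-0.029,0.354],[0.004,-0.005,0.014]],[[0.084,-0.044,0.531],[0.005,-0.007,0.021]],[[0.113,-0.058,0.709],[0.007,-0.01,0.027]],[[0.141,-0.073,0.886],[0.009,-0.012,0.034]]])

```text
clock: 4.25
position: [492.6, -165.4, 154.5]
ee_rot: [0.794, -0.594, -0.102, -0.083]
contact_force: [0.8, 0.9, -0.7]
gripper_width: 85.1
grasp_force: 0.0
```

```bash
sed -i 's/from_rotvec(d\*q\[3\])/from_rotvec(-d*q[3])/' kin.py; python3 - <<'E'
from plan import *
import m
im,d=arm.get_image('wrist'); cv2.imwrite('pics/w2.png',im); ci=arm.camera_info('wrist')
s=arm.read_state(); k=fk(s['joints']); print('model err',(k['T']-s['position']).round(1),np.rad2deg(R.from_matrix(k['M'].T@R.from_quat(s['ee_rot']).as_matrix()).magnitude()))
print('cap',m.blob(ci,im,d,(492,-167),(22,35),45)); X=cloud(ci,d); w=X[(np.hypot(X[...,0]-492,X[...,1]+167)<100)&(d>0)]; print(np.percentile(w[:,2],[1,10,30,50,70,90,99]).round(1))
plan([([492.6,-166.5,85],16,-75),([492.6,-166.5,23.5],16,-75)])
E
```

```text
model err [ 1.6 -4.1 -0.4] 1.8305568022370593e-14
cap (171, array([ 485.3, -160.8,   22.3]), np.float64(489.4), np.float64(-162.2), np.float64(50.3), np.float64(47.5), np.float64(22.2))
[-10.1  -8.8  -7.  200.6 218.8 229.1 235. ]
now G [ 490.1 -169.2  169.6] q6 0.57 F [-2.   0.5 -5.2] tq [-0.49  0.15  0.08] w 85.6
[[[0.042, -0.007, 0.164], [0.001, -0.001, 0.003]], [[0.084, -0.014, 0.328], [0.002, -0.001, 0.006]], [[0.118, -0.014, 0.446], [0.002, -0.001, 0.006]], [[0.151, -0.014, 0.565], [0.002, -0.001, 0.006]]] clr 37/5 30/5 22/0 16/0 q456 [-0.34 -0.87  0.66]
```

Request:
arm_command(rows=[[[0.042,-0.007,0.164],[0.001,-0.001,0.003]],[[0.084,-0.014,0.328],[0.002,-0.001,0.006]],[[0.084,-0.014,0.328],[0.002,-0.001,0.006]]])

```text
clock: 4.6
position: [492.6, -161.3, 66.3]
ee_rot: [0.787, -0.601, -0.109, -0.083]
contact_force: [0.1, -0.0, 0.1]
gripper_width: 85.3
grasp_force: 0.0
```

```bash
python3 - <<'E'
from plan import *
import m
ci=arm.camera_info('wrist'); im,d=arm.get_image('wrist'); cv2.imwrite('pics/w2.png',im); 
X=cloud(ci,d); w=X[(np.hypot(X[...,0]-492,X[...,1]+167)<80)&(d>0)&(X[...,2]<50)]; print(len(w),np.percentile(w[:,2],[1,10,30,50,70,90,99]).round(1))
print('cap',m.blob(ci,im,d,(492,-167),(22,35),45))
plan([([492.6,-166.5,23.5],16,-75)])
E
```

```text
30545 [-1.6 -1.  -0.5 -0.1  0.4 28.6 29.7]
cap (4928, array([ 495.6, -168.9,   28.5]), np.float64(494.7), np.float64(-165.5), np.float64(58.4), np.float64(58.8), np.float64(28.7))
now G [ 496.1 -168.3   92. ] q6 0.61 F [0.1 0.1 0.6] tq [-0.55 -0.16 -0.07] w 85.4
[[[0.031, 0.007, 0.133], [-0.001, -0.001, 0.001]], [[0.063, 0.013, 0.267], [-0.001, -0.002, 0.002]]] clr 23/0 16/0 q456 [-0.34 -0.87  0.66]
```

View pics/w2.png

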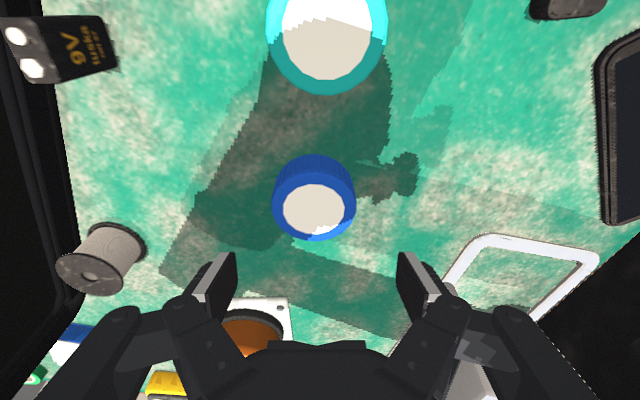

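The wrist view shows the blue cap at (314,198) between the open fingers, and the cyan cap at (327,40) clear of them.

```bash
python3 - <<'E'
from plan import *
arm.get_image('wrist')
plan([([494,-166,23.5],16,-75)])
E
```

```text
now G [ 497.4 -168.6   93.8] q6 0.61 F [ 0.8 -0.8  0.4] tq [-0.45 -0.15 -0.03] w 85.8
[[[0.03, 0.007, 0.137], [-0.001, -0.002, 0.001]], [[0.061, 0.014, 0.275], [-0.002, -0.003, 0.002]]] clr 23/0 16/0 q456 [-0.34 -0.87  0.66]
```

Request:
arm_command(rows=[[[0.03,0.007,0.137],[-0.001,-0.002,0.001]],[[0.055,0.013,0.25],[-0.002,-0.003,0.002]],[[0.055,0.013,0.25],[-0.002,-0.003,0.002]],[[0.055,0.013,0.25],[-0.002,-0.003,0.002]]])

```text
clock: 5.1
position: [492.8, -159.2, 7.5]
ee_rot: [0.786, -0.603, -0.109, -0.086]
contact_force: [0.8, -1.0, 1.2]
gripper_width: 85.5
grasp_force: 0.0
```

```bash
python3 - <<'E'
from plan import *
arm.get_image('wrist')
plan([([494,-166,23.5],16,-75)])
E
```

```text
now G [ 494.7 -165.5   30.7] q6 0.66 F [ 0.8 -0.6  0.2] tq [-0.47 -0.16 -0.04] w 85.0
[[[0.009, 0.004, 0.028], [-0.001, 0.0, 0.0]]] clr 16/0 q456 [-0.34 -0.87  0.66]
```

Request:
arm_command(rows=[[[0.009,0.002,0.028],[0,0,0]],[[0.009,0.002,0.028],[0,0,0]]])

```text
clock: 5.35
position: [490.7, -158.7, -1.7]
ee_rot: [0.785, -0.603, -0.111, -0.086]
contact_force: [0.2, -1.4, 0.6]
gripper_width: 85.4
grasp_force: 0.0
```

Request:
arm_command(rows=[[[0,0,0],[0,0,0]],[[0,0,0],[0,0,0]],[[0,0,0],[0,0,0]],[[0,0,0],[0,0,0]],[[0,0,0],[0,0,0]]], grip=0)

```text
clock: 5.85
position: [490.8, -158.9, -1.6]
ee_rot: [0.785, -0.603, -0.111, -0.085]
contact_force: [-0.2, 0.1, 4.9]
gripper_width: 57.2
grasp_force: 63.2
```

```bash
python3 - <<'E'
from plan import *
plan([([494,-166,23.5],16,-75)])
E
```

```text
now G [ 492.5 -165.2   21.2] q6 0.66 F [-0.2  0.1  4.9] tq [-0.17 -0.01  0.04] w 57.2
[[[0.002, -0.005, -0.01], [0.0, 0.0, 0.0]]] clr 16/0 q456 [-0.34 -0.87  0.66]
```

Request:
arm_command(rows=[[[0,0,0],[0,0,0]],[[0,0,-0.01],[0,0,0]],[[0,0,-0.01],[0,0,0]]], grip=1)

```text
clock: 6.15
position: [490.4, -159.3, -0.1]
ee_rot: [0.785, -0.603, -0.111, -0.085]
contact_force: [-0.1, -0.1, 0.8]
gripper_width: 85.6
grasp_force: 0.0
```

```bash
python3 - <<'E'
from plan import *
s=arm.read_state(); M=R.from_quat(s['ee_rot']).as_matrix(); print(M.round(3))
plan([([492.5,-165.2,23.5],16,-5,'arc')])
E
```

```text
[[ 0.248 -0.966 -0.072]
 [-0.928 -0.258  0.268]
 [-0.278  0.001 -0.961]]
now G [ 492.1 -165.7   22.7] q6 0.66 F [-0.1 -0.1  0.8] tq [-0.48 -0.2   0.08] w 85.6Traceback (most recent call last):
  File "<stdin>", line 3, in <module>
  File "plan.py", line 13, in plan
    T1,M1=pose(*t); T0,M0=(T,M) if not P else P[-1]
          ~~~~^^^^
TypeError: pose() takes 3 positional arguments but 4 were given
```

```bash
sed -i 's/pose(\*t)/pose(*t[:3])/' plan.py; python3 - <<'E'
from plan import *
plan([([492.8,-165.7,23.5],16,-5,'arc')])
E
```

```text
now G [ 492.1 -165.7   22.7] q6 0.66 F [-0.1 -0.1  0.8] tq [-0.48 -0.2   0.08] w 85.6
[[[0.0, 0.003, 0.0], [-0.012, 0.0, -0.042]], [[0.001, 0.006, -0.001], [-0.024, 0.0, -0.083]], [[0.002, 0.009, -0.002], [-0.036, 0.0, -0.125]], [[0.004, 0.012, -0.002], [-0.048, 0.0, -0.166]], [[0.006, 0.015, -0.003], [-0.06, 0.0, -0.208]]] clr 17/5 15/5 16/5 17/5 20/0 q456 [-0.18 -0.95  1.15]
[[[0.0, 0.003, 0.0], [-0.012, 0.0, -0.042]], [[0.001, 0.007, -0.001], [-0.024, 0.0, -0.083]], [[0.003, 0.01, -0.002], [-0.036, 0.0, -0.125]], [[0.004, 0.013, -0.003], [-0.048, 0.0, -0.166]]] clr 19/0 17/0 15/0 12/0 q456 [-0.02 -0.92  1.52]
```

Request:
arm_command(rows=[[[0,0.003,0],[-0.012,0,-0.042]],[[0.001,0.006,-0.001],[-0.024,0,-0.083]],[[0.002,0.009,-0.002],[-0.036,0,-0.125]],[[0.004,0.012,-0.002],[-0.048,0,-0.166]],[[0.006,0.015,-0.003],[-0.06,0,-0.208]]])

```text
clock: 6.65
position: [487.2, -161.9, -0.1]
ee_rot: [0.942, -0.304, -0.134, -0.043]
contact_force: [0.5, 0.7, 0.3]
gripper_width: 85.2
grasp_force: 0.0
```

Request:
arm_command(rows=[[[0,0.003,0],[-0.012,0,-0.042]],[[0.001,0.007,-0.001],[-0.024,0,-0.083]],[[0.003,0.01,-0.002],[-0.036,0,-0.125]],[[0.004,0.013,-0.003],[-0.048,0,-0.166]],[[0.004,0.013,-0.003],[-0.048,0,-0.166]]])

```text
clock: 7.15
position: [485.8, -164.4, 0.3]
ee_rot: [0.989, -0.042, -0.141, -0.006]
contact_force: [0.1, -0.1, 0.1]
gripper_width: 85.3
grasp_force: 0.0
```

```bash
python3 - <<'E'
from plan import *
plan([([492.8,-165.7,23.5],16,-5,'arc')])
E
```

```text
now G [ 492.4 -165.    23.1] q6 1.52 F [ 0.1 -0.1  0.1] tq [-0.06 -0.51  0.02] w 85.3
[[[0.002, 0.003, -0.002], [0.0, 0.001, 0.001]]] clr 12/0 q456 [-0.02 -0.92  1.52]
```

Request:
arm_command(rows=[[[0,0,0],[0,0,0]],[[0,0,0],[0,0,0]],[[0,0,0],[0,0,0]],[[0,0,0],[0,0,0]]], grip=0)

```text
clock: 7.55
position: [486.7, -165.4, 1.1]
ee_rot: [0.989, -0.044, -0.14, -0.006]
contact_force: [0.2, 0.2, 2.9]
gripper_width: 57.1
grasp_force: 63.6
```

```bash
python3 - <<'E'
from plan import *
plan([([494,-160,125],16,-5),([517,23,120],16,-80)])
E
```

```text
now G [ 493.3 -166.    23.9] q6 1.52 F [0.2 0.2 2.9] tq [ 0.07 -0.41 -0.09] w 57.1
[[[-0.037, -0.008, -0.13], [0.0, 0.0, 0.0]], [[-0.074, -0.016, -0.259], [0.0, 0.0, 0.0]], [[-0.111, -0.024, -0.389], [0.0, 0.0, 0.0]], [[-0.108, -0.101, -0.388], [0.011, 0.0, 0.04]], [[-0.104, -0.178, -0.387], [0.023, 0.0, 0.08]]] clr 17/0 25/0 30/6 30/6 32/6 q456 [-0.11 -1.15  1.26]
[[[-0.015, -0.075, 0.006], [0.011, 0.0, 0.04]], [[-0.03, -0.151, 0.013], [0.023, 0.0, 0.08]], [[-0.044, -0.226, 0.019], [0.034, 0.0, 0.12]], [[-0.057, -0.301, 0.025], [0.046, 0.0, 0.16]], [[-0.071, -0.376, 0.031], [0.057, 0.0, 0.2]]] clr 35/6 39/6 44/6 45/0 44/0 q456 [-0.29 -1.06  0.61]
[[[-0.054, -0.051, 0.018], [0.011, 0.0, 0.04]], [[-0.107, -0.101, 0.035], [0.023, 0.0, 0.08]], [[-0.16, -0.151, 0.052], [0.034, 0.0, 0.12]]] clr 42/0 39/0 35/0 q456 [-0.35 -0.94  0.19]
```

Request:
arm_command(rows=[[[-0.037,-0.008,-0.13],[0,0,0]],[[-0.074,-0.016,-0.259],[0,0,0]],[[-0.111,-0.024,-0.389],[0,0,0]],[[-0.108,-0.101,-0.388],[0.011,0,0.04]],[[-0.104,-0.178,-0.387],[0.023,0,0.08]]])

```text
clock: 8.05
position: [492.3, -120.5, 101.6]
ee_rot: [0.975, -0.175, -0.137, -0.025]
contact_force: [-0.4, 0.2, -0.5]
gripper_width: 57.0
grasp_force: 64.1
```

Request:
arm_command(rows=[[[-0.015,-0.075,0.006],[0.011,0,0.04]],[[-0.03,-0.151,0.013],[0.023,0,0.08]],[[-0.044,-0.226,0.019],[0.034,0,0.12]],[[-0.057,-0.301,0.025],[0.046,0,0.16]],[[-0.071,-0.376,0.031],[0.057,0,0.2]]])

```text
clock: 8.55
position: [505.9, -25.6, 97.7]
ee_rot: [0.867, -0.479, -0.124, -0.066]
contact_force: [-0.2, -0.2, -0.3]
gripper_width: 57.3
grasp_force: 64.0
```

Request:
arm_command(rows=[[[-0.054,-0.051,0.018],[0.011,0,0.04]],[[-0.107,-0.101,0.035],[0.023,0,0.08]],[[-0.16,-0.151,0.052],[0.034,0,0.12]],[[-0.16,-0.151,0.052],[0.034,0,0.12]],[[-0.16,-0.151,0.052],[0.034,0,0.12]]])

```text
clock: 9.05
position: [514.9, 29.5, 96.5]
ee_rot: [0.76, -0.635, -0.108, -0.087]
contact_force: [-0.2, 0.1, -1.1]
gripper_width: 57.3
grasp_force: 64.0
```

```bash
python3 - <<'E'
from plan import *
import m
ims=[]
for n in ('scene','top'):
    im,d=arm.get_image(n); ims.append(im); ci=arm.camera_info(n); X=cloud(ci,d)
    for z,nm in ((110,'captop'),(90,'skirt+')):
        try: print(n,nm,m.blob(ci,im,d,(517,24),(z,140),45))
        except Exception as e: print(n,nm,e)
cv2.imwrite('pics/hold.png',np.hstack([ims[0][80:280,160:460],ims[1][120:320,160:460]]))
plan([([517,24.5,100],16,-80)])
E
```

```text
scene captop (446, array([517.2,  11.8, 122.7]), np.float64(517.4), np.float64(15.5), np.float64(84.7), np.float64(48.8), np.float64(123.9))
scene skirt+ (554, array([516.7,   9.7, 118.9]), np.float64(517.2), np.float64(15.5), np.float64(85.1), np.float64(48.8), np.float64(123.4))
top captop (43, array([496.2,  39.2, 122.1]), np.float64(495.3), np.float64(38.0), np.float64(29.2), np.float64(20.8), np.float64(122.4))
top skirt+ (45, array([495.4,  38.7, 121.4]), np.float64(493.4), np.float64(38.0), np.float64(33.0), np.float64(20.8), np.float64(122.3))
now G [516.4  22.7 119.3] q6 0.20 F [ 0.   0.4 -0.9] tq [-0.56 -0.1  -0.06] w 57.1
[[[0.015, -0.004, 0.076], [0.002, 0.0, 0.001]]] clr 27/0 q456 [-0.36 -0.89  0.21]
```

View pics/hold.png

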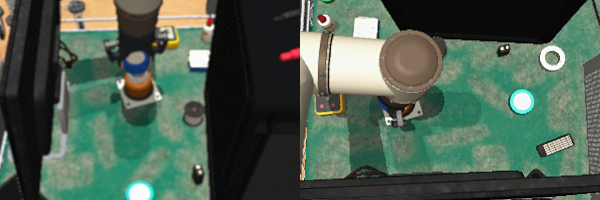

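Left half: the cap is in the gripper above the canister (about (138,70) in the crop). Right half: the arm is over the canister, and the bystanders are still in place. Lowering carefully.

Request:
arm_command(rows=[[[0.015,-0.004,0.04],[0.002,0,0.001]],[[0.017,-0.004,0.085],[0.002,0,0.001]],[[0.017,-0.004,0.085],[0.002,0,0.001]],[[0.017,-0.004,0.085],[0.002,0,0.001]]])

```text
clock: 9.55
position: [515.3, 31.4, 74.3]
ee_rot: [0.758, -0.637, -0.107, -0.089]
contact_force: [-0.7, -0.9, -0.3]
gripper_width: 57.0
grasp_force: 64.0
```

```bash
python3 - <<'E'
from plan import *
plan([([517,24.6,93],16,-80),([517,24.6,90],16,-80)])
E
```

```text
now G [516.5  24.9  97.2] q6 0.21 F [-0.7 -0.9 -0.3] tq [-0.58 -0.15  0.  ] w 57.0
[[[0.006, -0.002, 0.016], [0.0, 0.0, -0.001]], [[0.009, -0.002, 0.027], [0.0, 0.0, -0.001]]] clr 25/0 24/0 q456 [-0.37 -0.87  0.22]
```

Request:
arm_command(rows=[[[0.005,-0.001,0.012],[0,0,0]],[[0.005,-0.001,0.012],[0,0,0]]])

```text
clock: 9.75
position: [516.5, 31.4, 71.8]
ee_rot: [0.758, -0.637, -0.106, -0.09]
contact_force: [1.8, -0.8, -1.7]
gripper_width: 56.7
grasp_force: 64.0
```

Request:
arm_command(rows=[[[0.002,0,0.008],[0,0,0]],[[0.002,0,0.008],[0,0,0]],[[0.002,0,0.008],[0,0,0]]])

```text
clock: 10.05
position: [516.6, 31.5, 71.1]
ee_rot: [0.758, -0.637, -0.106, -0.09]
contact_force: [-0.3, 0.2, 4.5]
gripper_width: 57.2
grasp_force: 64.7
```

```bash
python3 - <<'E'
from plan import *
plan([([517,24.6,90],16,-80)])
E
```

```text
now G [517.7  25.1  94. ] q6 0.22 F [-0.3  0.2  4.5] tq [0.04 0.22 0.01] w 57.2
[[[0.006, 0.003, 0.015], [-0.001, 0.0, 0.0]]] clr 24/0 q456 [-0.37 -0.87  0.22]
```

```bash
cat >> plan.py <<'E'
def turn(g,ph1,g1=None,step=8.):
    "arc about vertical through commanded grasp point g, measured orientation, to lean azimuth ph1"
    M=R.from_quat(arm.read_state()['ee_rot']).as_matrix(); z=-M[:,2]; ph0=np.rad2deg(np.arctan2(z[1],z[0])); al=np.rad2deg(np.arccos(z[2]))
    print('phi now %.1f al %.1f'%(ph0,al)); g=np.array(g,float)
    return plan([(g if g1 is None else g1,al,ph1,'arc')],step_deg=step,start=(g+G*M[:,2],M))
E
python3 - <<'E'
from plan import *
turn([517.2,25,92],-65,step=5)
E
```

```text
phi now -80.6 al 16.0
now G [517.2  25.   92. ] q6 0.22 F [-0.3  0.2  4.5] tq [0.04 0.22 0.01] w 57.2
[[[0.0, 0.002, 0.0], [-0.006, 0.0, -0.02]], [[0.0, 0.004, 0.0], [-0.012, 0.0, -0.04]], [[0.0, 0.005, 0.0], [-0.018, 0.0, -0.06]], [[0.001, 0.007, 0.0], [-0.024, 0.0, -0.08]]] clr 26/0 28/0 29/0 30/0 q456 [-0.34 -0.95  0.44]
```

Request:
arm_command(rows=[[[0,0.002,0],[-0.006,0,-0.02]],[[0,0.004,0],[-0.012,0,-0.04]]])

```text
clock: 10.25
position: [515.5, 31.2, 70.4]
ee_rot: [0.799, -0.585, -0.112, -0.082]
contact_force: [0.5, -0.3, 0.1]
gripper_width: 57.1
grasp_force: 64.2
```

Request:
arm_command(rows=[[[0,0.002,0],[-0.006,0,-0.02]],[[0,0.004,0],[-0.012,0,-0.04]]])

```text
clock: 10.45
position: [514.5, 30.7, 70.0]
ee_rot: [0.835, -0.532, -0.118, -0.074]
contact_force: [1.0, 0.4, -0.3]
gripper_width: 57.0
grasp_force: 64.2
```

```bash
python3 - <<'E'
from plan import *
s=arm.read_state(); M=R.from_quat(s['ee_rot']).as_matrix(); print((s['position']-G*M[:,2]).round(1))
turn([517.2,25,92],-35,step=6)
E
```

```text
[517.3  24.8  92.9]
phi now -64.6 al 16.0
now G [517.2  25.   92. ] q6 0.44 F [ 1.   0.4 -0.3] tq [-0.67 -0.53 -0.02] w 57.0
[[[0.0, 0.003, 0.0], [-0.009, 0.0, -0.032]], [[0.001, 0.005, 0.0], [-0.018, 0.0, -0.064]], [[0.001, 0.008, 0.0], [-0.027, 0.0, -0.096]], [[0.002, 0.011, -0.001], [-0.036, 0.0, -0.128]], [[0.003, 0.013, -0.001], [-0.045, 0.0, -0.16]]] clr 31/0 32/0 33/0 33/0 32/0 q456 [-0.24 -1.05  0.86]
```

Request:
arm_command(rows=[[[0.002,0,0.006],[0,0,0]],[[0.002,0,0.006],[0,0,0]],[[0.002,0,0.006],[0,0,0]]])

```text
clock: 10.75
position: [515.0, 30.9, 68.3]
ee_rot: [0.834, -0.533, -0.117, -0.075]
contact_force: [1.8, 0.6, -2.4]
gripper_width: 57.1
grasp_force: 64.2
```

```bash
python3 - <<'E'
from plan import *
s=arm.read_state(); M=R.from_quat(s['ee_rot']).as_matrix(); print((s['position']-G*M[:,2]).round(1),s['contact_force'],s['wrist_torque'])
E
```

```text
[517.7  24.9  91.2] [ 1.77425231  0.6495058  -2.4111201 ] [-0.53481873 -1.08184075 -0.19478591]
```

Request:
arm_command(rows=[[[0.001,0,0.004],[0,0,0]],[[0.001,0,0.004],[0,0,0]]])

```text
clock: 10.95
position: [515.0, 30.9, 67.6]
ee_rot: [0.835, -0.533, -0.117, -0.075]
contact_force: [3.8, 0.3, 0.0]
gripper_width: 57.0
grasp_force: 64.2
```

Request:
arm_command(rows=[[[0.001,0,0.004],[0,0,0]],[[0.001,0,0.004],[0,0,0]]])

```text
clock: 11.15
position: [515.1, 30.8, 67.2]
ee_rot: [0.835, -0.533, -0.117, -0.075]
contact_force: [3.1, 0.1, 4.9]
gripper_width: 57.2
grasp_force: 64.8
```

```bash
python3 - <<'E'
from plan import *
s=arm.read_state(); M=R.from_quat(s['ee_rot']).as_matrix(); print((s['position']-G*M[:,2]).round(1),s['contact_force'],s['wrist_torque'])
E
```

```text
[517.9  24.9  90.1] [3.1427748  0.13820946 4.94604296] [-0.08992224 -0.74563562 -0.15700447]
```

```bash
python3 - <<'E'
from plan import *
turn([517.4,24.9,88.5],-33,[518.4,24.9,89.2],step=6.5)
E
```

```text
phi now -65.0 al 15.9
now G [517.4  24.9  88.5] q6 0.44 F [3.1 0.1 4.9] tq [-0.09 -0.75 -0.16] w 57.2
[[[0.0, 0.002, -0.001], [-0.01, 0.0, -0.034]], [[0.001, 0.004, -0.001], [-0.02, 0.0, -0.069]], [[0.002, 0.006, -0.002], [-0.029, 0.0, -0.103]], [[0.003, 0.008, -0.003], [-0.039, 0.0, -0.137]], [[0.005, 0.01, -0.004], [-0.049, 0.0, -0.171]]] clr 30/0 31/0 32/0 32/0 31/6 q456 [-0.23 -1.05  0.88]
```

Request:
arm_command(rows=[[[0,0.002,-0.001],[-0.01,0,-0.034]],[[0.001,0.004,-0.001],[-0.02,0,-0.069]],[[0.002,0.006,-0.002],[-0.029,0,-0.103]]])

```text
clock: 11.45
position: [513.8, 29.4, 67.5]
ee_rot: [0.913, -0.384, -0.128, -0.054]
contact_force: [3.2, 0.2, 4.1]
gripper_width: 57.2
grasp_force: 64.5
```

```bash
cat > st.py <<'E'
from plan import *
def st():
    s=arm.read_state(); M=R.from_quat(s['ee_rot']).as_matrix(); z=-M[:,2]
    print('G',(s['position']-G*M[:,2]).round(1),'phi %.1f'%np.rad2deg(np.arctan2(z[1],z[0])),'F',s['contact_force'].round(1),'tq',s['wrist_torque'].round(2),'t',s['clock'],'q6 %.2f'%s['joints'][5])
if __name__=='__main__': st()
E
python3 st.py
```

```text
G [518.3  24.7  90.4] phi -45.7 F [3.2 0.2 4.1] tq [-0.03 -1.06 -0.29] t 11.45 q6 0.72
```

Request:
arm_command(rows=[[[0,0.003,0],[-0.01,0,-0.034]],[[0.001,0.006,0],[-0.02,0,-0.069]]])

```text
clock: 11.65
position: [513.0, 28.3, 67.7]
ee_rot: [0.95, -0.278, -0.133, -0.039]
contact_force: [2.2, 0.8, 7.0]
gripper_width: 57.2
grasp_force: 64.6
```

```bash
python3 st.py
```

```text
G [518.5  24.8  90.6] phi -32.6 F [2.2 0.8 7. ] tq [ 0.17 -0.64 -0.33] t 11.65 q6 0.89
```

Request:
arm_command(rows=[[[0,0.003,0],[-0.01,0,-0.034]],[[0.001,0.006,0],[-0.02,0,-0.069]]])

```text
clock: 11.85
position: [512.7, 27.0, 67.9]
ee_rot: [0.976, -0.17, -0.137, -0.023]
contact_force: [2.6, 1.0, 8.9]
gripper_width: 56.9
grasp_force: 64.8
```

```bash
python3 st.py
```

```text
G [518.8  24.8  90.8] phi -19.6 F [2.6 1.  8.9] tq [ 0.32 -0.51 -0.32] t 11.85 q6 1.06
```

Request:
arm_command(rows=[[[0,0.003,0],[-0.01,0,-0.034]],[[0.001,0.006,0],[-0.02,0,-0.069]]])

```text
clock: 12.05
position: [512.4, 25.6, 68.1]
ee_rot: [0.989, -0.059, -0.139, -0.007]
contact_force: [3.2, 3.2, 7.8]
gripper_width: 57.3
grasp_force: 64.9
```

```bash
python3 st.py
```

```text
G [518.9  24.9  91. ] phi -6.4 F [3.2 3.2 7.8] tq [ 1.   -1.16 -0.44] t 12.05 q6 1.23
```

Request:
arm_command(rows=[[[0,0.003,-0.002],[-0.01,0,-0.034]],[[0.001,0.006,-0.003],[-0.02,0,-0.069]]])

```text
clock: 12.25
position: [512.6, 24.3, 68.5]
ee_rot: [0.989, 0.053, -0.139, 0.009]
contact_force: [1.9, 1.8, 7.6]
gripper_width: 57.0
grasp_force: 64.9
```

```bash
python3 st.py; python3 - <<'E'
from plan import *
s=arm.read_state(); print(clr(fk(s['joints'])).round())
M=R.from_quat(s['ee_rot']).as_matrix(); print(M.round(3))
E
```

```text
G [519.1  25.1  91.4] phi 6.6 F [1.9 1.8 7.6] tq [ 0.59 -0.47 -0.31] t 12.25 q6 1.39
[ 19. 126. 150. 117. 143.  76.  16.  55. 125.]
[[ 0.956  0.107 -0.274]
 [ 0.103 -0.994 -0.032]
 [-0.275  0.002 -0.961]]
```

Request:
arm_command(rows=[[[0,0.002,0],[-0.008,0,-0.028]],[[0.001,0.005,0],[-0.016,0,-0.055]]])

```text
clock: 12.45
position: [511.8, 22.9, 67.6]
ee_rot: [0.98, 0.141, -0.139, 0.021]
contact_force: [2.5, 0.5, 0.4]
gripper_width: 57.3
grasp_force: 64.4
```

```bash
python3 st.py; python3 - <<'E'
from plan import *
s=arm.read_state(); print(clr(fk(s['joints'])).round())
turn([519,25,89.5],-80,[518.6,25,93])
E
```

```text
G [518.1  24.8  90.5] phi 17.0 F [2.5 0.5 0.4] tq [ 0.46 -1.14  0.02] t 12.45 q6 1.52
[ 11. 114. 148. 115. 159.  93.  21.  59. 124.]
phi now 17.0 al 16.1
now G [519.   25.   89.5] q6 1.52 F [2.5 0.5 0.4] tq [ 0.46 -1.14  0.02] w 57.3
[[[0.0, -0.003, -0.001], [0.012, 0.0, 0.04]], [[0.0, -0.007, -0.002], [0.023, 0.0, 0.079]], [[0.001, -0.01, -0.004], [0.035, 0.0, 0.119]], [[0.002, -0.013, -0.005], [0.046, 0.0, 0.158]], [[0.003, -0.016, -0.007], [0.058, 0.0, 0.198]]] clr 15/0 19/6 19/6 20/6 22/6 q456 [-0.19 -1.08  1.05]
[[[0.0, -0.003, -0.001], [0.012, 0.0, 0.04]], [[0.0, -0.007, -0.002], [0.023, 0.0, 0.079]], [[0.001, -0.01, -0.004], [0.035, 0.0, 0.119]], [[0.002, -0.013, -0.005], [0.046, 0.0, 0.158]], [[0.003, -0.016, -0.007], [0.058, 0.0, 0.198]]] clr 26/6 31/6 34/0 33/0 33/0 q456 [-0.32 -0.99  0.54]
[[[0.0, -0.003, -0.001], [0.012, 0.0, 0.04]], [[0.0, -0.007, -0.002], [0.023, 0.0, 0.079]], [[0.001, -0.01, -0.004], [0.035, 0.0, 0.119]]] clr 31/0 29/0 26/0 q456 [-0.37 -0.88  0.22]
```

The force fell to near zero and the height dropped, so the lugs are over the slots. Lowering now.

Request:
arm_command(rows=[[[0.002,0,0.008],[0,0,0]],[[0.004,0,0.015],[0,0,0]],[[0.004,0,0.015],[0,0,0]]])

```text
clock: 12.75
position: [511.8, 23.0, 62.6]
ee_rot: [0.98, 0.139, -0.139, 0.021]
contact_force: [2.3, 3.2, -0.1]
gripper_width: 57.1
grasp_force: 64.3
```

```bash
python3 st.py
```

```text
G [518.2  24.9  85.5] phi 16.5 F [ 2.3  3.2 -0.1] tq [ 0.95 -1.09 -0.13] t 12.75 q6 1.51
```

Request:
arm_command(rows=[[[0.001,0,0.004],[0,0,0]],[[0.002,0,0.008],[0,0,0]],[[0.002,0,0.008],[0,0,0]]])

```text
clock: 13.05
position: [512.0, 22.9, 61.0]
ee_rot: [0.98, 0.139, -0.138, 0.021]
contact_force: [2.0, 3.6, 1.4]
gripper_width: 56.8
grasp_force: 64.4
```

Request:
arm_command(rows=[[[0.001,0,0.004],[0,0,0]],[[0.001,0,0.004],[0,0,0]]])

```text
clock: 13.25
position: [512.1, 22.9, 60.7]
ee_rot: [0.98, 0.139, -0.138, 0.021]
contact_force: [1.3, 3.6, 5.3]
gripper_width: 57.1
grasp_force: 64.8
```

```bash
python3 st.py
```

```text
G [518.4  24.8  83.5] phi 16.7 F [1.3 3.6 5.3] tq [ 1.21 -0.59 -0.23] t 13.25 q6 1.51
```

```bash
python3 - <<'E'
from plan import *
turn([518.2,24.9,82],-15,[518.5,25.7,80.5],step=6.5)
E
```

```text
phi now 16.7 al 16.1
now G [518.2  24.9  82. ] q6 1.51 F [1.3 3.6 5.3] tq [ 1.21 -0.59 -0.23] w 57.1
[[[0.001, -0.003, 0.001], [0.01, 0.0, 0.033]], [[0.002, -0.007, 0.002], [0.02, 0.0, 0.067]], [[0.003, -0.01, 0.003], [0.029, 0.0, 0.1]], [[0.005, -0.014, 0.003], [0.039, 0.0, 0.133]], [[0.007, -0.017, 0.004], [0.049, 0.0, 0.166]]] clr 11/0 15/0 19/0 20/6 21/6 q456 [-0.17 -1.06  1.12]
```

Request:
arm_command(rows=[[[0.001,-0.003,0.001],[0.01,0,0.033]],[[0.002,-0.007,0.002],[0.02,0,0.067]],[[0.003,-0.01,0.003],[0.029,0,0.1]]])

```text
clock: 13.55
position: [511.6, 25.5, 60.1]
ee_rot: [0.99, -0.024, -0.14, -0.002]
contact_force: [0.6, 4.0, 6.7]
gripper_width: 57.2
grasp_force: 64.8
```

```bash
python3 st.py
```

```text
G [518.2  25.2  83. ] phi -2.3 F [0.6 4.  6.7] tq [ 1.02 -0.36 -0.03] t 13.55 q6 1.28
```

Request:
arm_command(rows=[[[0.001,-0.003,0.001],[0.01,0,0.033]],[[0.002,-0.006,0.002],[0.02,0,0.067]],[[0.004,-0.009,0.003],[0.029,0,0.1]]])

```text
clock: 13.85
position: [512.2, 27.4, 58.5]
ee_rot: [0.973, -0.185, -0.138, -0.025]
contact_force: [0.9, 3.1, 4.9]
gripper_width: 57.4
grasp_force: 64.5
```

```bash
python3 st.py
```

```text
G [518.4  25.   81.4] phi -21.2 F [0.9 3.1 4.9] tq [ 0.63 -0.57 -0.14] t 13.85 q6 1.04
```

Request:
arm_command(rows=[[[0.001,-0.003,0.001],[0.01,0,0.033]],[[0.002,-0.006,0.003],[0.02,0,0.067]]])

```text
clock: 14.05
position: [512.8, 28.8, 57.4]
ee_rot: [0.947, -0.29, -0.134, -0.041]
contact_force: [1.6, 2.2, 3.2]
gripper_width: 57.2
grasp_force: 64.5
```

```bash
python3 st.py
```

```text
G [518.3  25.1  80.3] phi -34.2 F [1.6 2.2 3.2] tq [ 0.54 -0.65 -0.13] t 14.05 q6 0.88
```

Request:
arm_command(rows=[[[0.001,-0.003,0.001],[0.008,0,0.028]],[[0.002,-0.005,0.002],[0.015,0,0.053]]])

```text
clock: 14.25
position: [513.6, 29.4, 57.0]
ee_rot: [0.918, -0.371, -0.13, -0.052]
contact_force: [0.1, 2.6, 5.5]
gripper_width: 57.1
grasp_force: 64.4
```

```bash
python3 st.py
```

```text
G [518.4  24.8  79.9] phi -43.8 F [0.1 2.6 5.5] tq [ 0.69 -0.27 -0.07] t 14.25 q6 0.75
```

Request:
arm_command(rows=[[[0.001,-0.002,0],[0.006,0,0.02]],[[0.001,-0.002,0],[0.006,0,0.02]]])

```text
clock: 14.45
position: [514.0, 29.7, 57.0]
ee_rot: [0.906, -0.399, -0.128, -0.057]
contact_force: [-1.0, 3.5, 6.2]
gripper_width: 57.2
grasp_force: 64.4
```

```bash
python3 st.py
```

```text
G [518.4  24.8  79.9] phi -47.6 F [-1.   3.5  6.2] tq [ 0.74 -0.16 -0.14] t 14.45 q6 0.70
```

Request:
arm_command(rows=[[[0.001,-0.002,0],[0.006,0,0.02]],[[0.001,-0.002,0],[0.006,0,0.02]]])

```text
clock: 14.65
position: [514.8, 30.2, 57.0]
ee_rot: [0.893, -0.428, -0.126, -0.061]
contact_force: [0.9, 3.4, 6.1]
gripper_width: 57.2
grasp_force: 64.5
```

```bash
python3 st.py
```

```text
G [518.9  25.   79.9] phi -51.6 F [0.9 3.4 6.1] tq [ 0.91 -0.32 -0.07] t 14.65 q6 0.65
```

Request:
arm_command(rows=[[[0.001,-0.002,0],[0.006,0,0.02]],[[0.001,-0.002,0],[0.006,0,0.02]]])

```text
clock: 14.85
position: [515.3, 30.5, 57.0]
ee_rot: [0.878, -0.457, -0.124, -0.066]
contact_force: [0.5, 4.9, 6.2]
gripper_width: 56.9
grasp_force: 64.6
```

```bash
python3 st.py
```

```text
G [519.   25.   79.9] phi -55.4 F [0.5 4.9 6.2] tq [ 1.06 -0.19  0.09] t 14.85 q6 0.60
```

Request:
arm_command(rows=[[[0.001,-0.002,0],[0.006,0,0.02]],[[0.001,-0.002,0],[0.006,0,0.02]]])

```text
clock: 15.05
position: [515.6, 30.7, 57.0]
ee_rot: [0.863, -0.485, -0.122, -0.07]
contact_force: [0.1, 5.1, 6.5]
gripper_width: 56.8
grasp_force: 64.6
```

```bash
python3 st.py
```

```text
G [519.   25.   79.9] phi -59.2 F [0.1 5.1 6.5] tq [ 1.18 -0.01  0.26] t 15.05 q6 0.55
```

Request:
arm_command(rows=[[[0,-0.002,0],[0.006,0,0.02]],[[0,-0.002,0],[0.006,0,0.02]]])

```text
clock: 15.25
position: [516.0, 30.9, 57.0]
ee_rot: [0.847, -0.513, -0.119, -0.074]
contact_force: [-0.4, 4.1, 5.9]
gripper_width: 57.2
grasp_force: 64.6
```

```bash
python3 st.py
```

```text
G [519.   25.   79.8] phi -63.0 F [-0.4  4.1  5.9] tq [1.18 0.03 0.36] t 15.25 q6 0.50
```

The wrist torque is now rising at the jar's spring rate at full depth (4 mm sunk, about 71° on), so the cap is home. Relaxing the twist and press, then letting go.

Request:
arm_command(rows=[[[0,0.002,0],[-0.005,0,-0.017]],[[0,0.003,-0.004],[-0.01,0,-0.035]],[[0,0.003,-0.006],[-0.01,0,-0.035]]])

```text
clock: 15.55
position: [515.3, 30.5, 57.1]
ee_rot: [0.875, -0.463, -0.124, -0.067]
contact_force: [1.5, 5.4, -1.4]
gripper_width: 57.1
grasp_force: 64.2
```

```bash
python3 st.py
```

```text
G [519.  25.  80.] phi -56.3 F [ 1.5  5.4 -1.4] tq [ 0.95 -0.69  0.07] t 15.55 q6 0.59
```

Request:
arm_command(rows=[[[0,0,0],[0,0,0]],[[0,0,0],[0,0,0]],[[0,0,0],[0,0,0]],[[0,0,0],[0,0,0]]], grip=1)

```text
clock: 15.95
position: [515.7, 29.3, 57.4]
ee_rot: [0.874, -0.465, -0.123, -0.067]
contact_force: [-0.5, -0.9, 1.1]
gripper_width: 85.6
grasp_force: 0.0
```

```bash
python3 st.py; python3 - <<'E'
from plan import *
s=arm.read_state(); M=R.from_quat(s['ee_rot']).as_matrix(); g=s['position']-G*M[:,2]
plan([(g+[0,0,75],16,-56),(g+[-5,-60,200],14,-56),(g+[-40,-160,330],12,-60)])
E
```

```text
G [519.3  23.8  80.3] phi -56.5 F [-0.5 -0.9  1.1] tq [-0.45 -0.34 -0.01] t 15.95 q6 0.59
now G [519.3  23.8  80.3] q6 0.59 F [-0.5 -0.9  1.1] tq [-0.45 -0.34 -0.01] w 85.6
[[[-0.041, 0.0, -0.144], [0.0, 0.0, 0.0]], [[-0.083, -0.001, -0.288], [-0.001, 0.0, 0.0]], [[-0.072, 0.037, -0.421], [-0.001, 0.003, 0.0]], [[-0.06, 0.074, -0.555], [-0.001, 0.006, 0.0]], [[-0.049, 0.112, -0.688], [-0.001, 0.009, 0.0]]] clr 42/0 53/6 60/6 66/6 73/6 q456 [-0.24 -1.31  0.52]
[[[0.015, 0.038, -0.133], [0.0, 0.003, 0.0]], [[0.045, 0.122, -0.275], [0.001, 0.006, 0.005]], [[0.074, 0.207, -0.416], [0.003, 0.008, 0.011]], [[0.104, 0.291, -0.558], [0.004, 0.011, 0.016]], [[0.133, 0.376, -0.7], [0.005, 0.014, 0.022]]] clr 79/6 87/3 77/3 67/3 62/3 q456 [-0.18 -1.66  0.57]
```

Request:
arm_command(rows=[[[-0.041,0,-0.144],[0,0,0]],[[-0.083,-0.001,-0.288],[-0.001,0,0]],[[-0.072,0.037,-0.421],[-0.001,0.003,0]],[[-0.06,0.074,-0.555],[-0.001,0.006,0]],[[-0.049,0.112,-0.688],[-0.001,0.009,0]]])

```text
clock: 16.45
position: [511.9, -16.7, 227.6]
ee_rot: [0.876, -0.466, -0.111, -0.059]
contact_force: [0.0, 0.7, 0.1]
gripper_width: 85.4
grasp_force: 0.0
```

Request:
arm_command(rows=[[[0.015,0.038,-0.133],[0,0.003,0]],[[0.045,0.122,-0.275],[0.001,0.006,0.005]],[[0.074,0.207,-0.416],[0.003,0.008,0.011]],[[0.104,0.291,-0.558],[0.004,0.011,0.016]],[[0.104,0.291,-0.558],[0.004,0.011,0.016]]])

```text
clock: 16.95
position: [486.1, -109.3, 360.1]
ee_rot: [0.865, -0.49, -0.089, -0.055]
contact_force: [0.5, 0.7, 0.3]
gripper_width: 85.5
grasp_force: 0.0
```

```bash
python3 st.py; python3 - <<'E'
from m import *
ims=[]
for n in ('scene','top'):
    im,d=arm.get_image(n); ims.append(im); ci=arm.camera_info(n); X=cloud(ci,d)
    try: print(n,blob(ci,im,d,(518,25),(78,100),45))
    except Exception as e: print(n,e)
cv2.imwrite('pics/end.png',np.hstack([cv2.resize(ims[0][80:280,200:400],(400,400)),cv2.resize(ims[1][120:320,160:360],(400,400))]))
E
```

```text
G [ 488.4 -113.7  383.4] phi -61.3 F [0.5 0.7 0.3] tq [-0.35 -0.25  0.04] t 16.95 q6 0.56
scene (392, array([516.5,  20.7,  84.5]), np.float64(517.5), np.float64(23.2), np.float64(56.6), np.float64(61.2), np.float64(84.7))
top (536, array([515.6,  23.2,  83.2]), np.float64(516.1), np.float64(23.5), np.float64(58.3), np.float64(56.5), np.float64(83.3))
```

View pics/end.png

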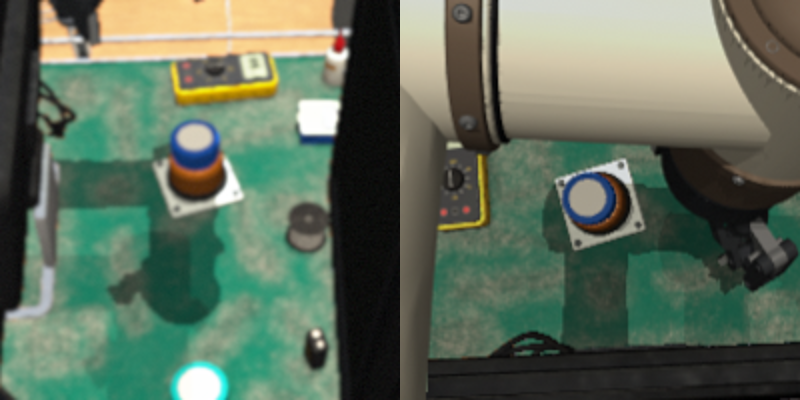

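The cap sits level on the canister at (195,145) in the left half and (590,197) in the right. Its top is at z ≈ 85 mm, the fully home height, and the gripper is clear.

```bash
python3 -c "
from bench import arm
print(arm.job_done())"
```

```text
the job is handed in; nothing more can be done
None
```

The blue cap was turned back into the thread start, screwed clockwise to its stop (top at about 85 mm, the fully home height) and released; I handed the job in at about 17 s, with no bystander seen to have moved in the camera views.

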